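Load the tube block and press it home in the reading dock

ROBOT

A 6-joint arm with a two-finger parallel gripper is mounted at the origin on a cart in front of the work surface, level with it; the furniture and walls round the work are solid. World frame = base frame: x ahead of the robot, y to its left, z up, the work surface at z = 0. Lengths are in m, angles in degrees, forces in N, time in s.
With the tool pointing down it reaches from about 0.375 to 0.9 m from the base axis. Payload 3.1 kg.
Tool frame: the origin (TCP) lies on the centre line of the jaws, within the pads' length; the fingertips stand 17 mm ahead of it and the grasp point (between the pads) lies 2 mm behind it; z points along the fingers, y is the line along which they close (so a half turn about z gives the same grasp; the last joint's range is limited). The gripper opens to 87 mm and grips with 3 to 60 N. Pads are 19 mm wide; open, the fingers measure 117 mm over their backs; the gripper's body (75 mm by 190 mm) begins 51 mm behind the grasp point.
Start: joints at [-10.227, 30.224, 82.088, -0, 67.689, -10.227], TCP at [0.625, 0, 0.24] pointing down, gripper open.
Joint ranges: [-176.69, 176.69], [-43.24, 126.21], [12.49, 139.97], [-82, 262], [0, 151.66], [-163.58, 163.58]. Speed limits (degrees/s): [159.86, 159.86, 180, 180, 180, 180].

INTERFACE

Orientations are given as a 3x3 rotation matrix whose columns are the frame's x, y, z axes.
In Python, from rig import bot, imaging, finder gives the robot as it stands. The module is installed in compiled form; this text tells all that it offers.
- The arm moves only by the tool play_rows, never from a script. Its argument "motion" is a list that holds one entry, the list of rows, each a list of 6 numbers: the shift along the tool's x, y, z in m, then the turn, a rotation vector about the tool's x, y, z in degrees. In form: [[[dx, dy, dz, wx, wy, wz], ...]]. A call has 1 to 8 rows; each row is the pose to reach, as a shift and turn from the pose commanded when the call began, along the tool's axes at that moment; what a row does not reach only later rows make up. A row lasts 1/12 s, in which the tool goes at most 41.7 mm and 7.16 degrees, less where a joint would pass 70% of its speed; a pose out of reach is approached as far as the arm can. A call with a gripper value outside its range is refused whole. "fingers" is the finger opening in m, from 0 to 0.087, set as the call begins (left out, the last holds). The fingers move at their own pace and stop on an object; the grip force is fixed at half the most. Time passes only in rows, so rows that repeat a pose let the fingers close. It gives the time, the measured TCP pose, the force, the opening and the grip force at its end, in the units of the state.
- bot.read_state(): the state, without advancing time (a new reading comes with each control period).
- imaging.capture(name): name is "scene" or "side" or "wrist"; returns a dict with "frame" (480x640x3 uint8, red, green, blue), "camera_matrix" (3x3 intrinsics, pixels), "k1" (the pictures are not rectified: a ray, as slopes to the right and down, at radius r is drawn at 1 + k1 r^2 times it, then the intrinsics apply), "R" (3x3) and "t" (3): a world point X has camera coordinates R X + t. Camera axes: x right, y down, z forward; pixel columns grow to the right and rows downward; lengths in m; the calibration is good to about 2 mm. A picture is of the moment at which its call begins. There is no depth.
- bot.hand_in(): hands the job in; it is judged then, once.
Trained networks look in the newest picture that a camera, given by its name, has taken for a name from the list of things; names that differ only in an ending like _2 or _b are one class to them, and where a whole thing is asked for, a point or a joint stands for the part that bears it (a point fixed in the world has none). Each returns a list of dicts, best first, with "confidence" (0 to 1); they miss things now and then, are a little off and sometimes report something else, mostly with a low value. They report only what shows in the picture. A call takes as long as a camera call. They do not tell look-alikes from the thing itself.
- finder.recognise(camera, name): "at" ([x, y, z] in m, in world coordinates, good to about 4 mm: the middle of the surface that is visible of it).
- finder.outline_of(camera, name): "pixels" (480x640 bool, what is visible of it).
The state is a dict: "time_s": time; "joint_positions": joint angles; "qvel": joint speeds; "tau": joint torques, N m; "position": TCP position; "tcp_rot": TCP orientation; "force": force on the tool from outside, world axes, zero at the start; "moment": the same for the moment, N m; "opening": opening from 0.0 (shut) to 1.0 (fully open); "grasp_force": force on a finger pad.
Only numpy, scipy, OpenCV 4.12 (cv2) and the standard library are available. Lean on these libraries where they do the work, as an engineer would, in place of code of your own. Each camera call takes 0.05 s, during which the arm holds its last target. There are 200 camera calls.

TASK

Take the two shorter sample tubes from the blue rack and stand them fully down in the holes of the grey tube block: first fill the hole nearest the dock's end stop, then the middle hole. Then push the loaded block across the dock plate until it lies flush along the fence with its end against the end stop, and finish while still holding it firmly pressed with the fingers, both back into the fence and down onto the plate, pushing on the block and not on the tubes. Leave the two taller tubes and everything else on the worktop alone.

Things in the scene. Friction and masses are not known exactly. Their poses are not given: they have to be found in the camera images.
- dock_plate: fixed dark steel plate of the dock, 200 (x) x 290 (y) x 10 mm; origin: centre of its underside, on the worktop. Its x axis points away from the robot towards the fence, its y axis to the left along the fence. Its top is smooth (friction about 0.3).
- fence: fixed aluminium fence bar standing along the plate's far edge, 14 (x) x 270 (y) x 40 mm high; origin: centre of its underside, on top of the plate, at [85, 0, 10] mm in the plate's frame, axes as the plate's. Its working face, towards the robot, is the plane x = -7 mm of its own frame.
- end_stop: fixed aluminium bar at the right (-y) end of the plate, square to the fence, 90 (x) x 22 (y) x 34 mm high; origin: centre of its underside, on top of the plate, at [29, -111, 10] mm in the plate's frame, axes as the plate's. Its working face, to the left, is the plane y = +11 mm of its own frame.
- tube_block: loose grey block lying on the plate, off fence and stop, a little skewed; 70 (x) x 130 (y) x 46 mm high, 0.4 kg, slides easily (friction 0.3); origin: centre of underside; x to the fence, y left. Back face x = +35, right end y = -65 mm. Three blind holes in a row along its back half: 17 mm wide, 40 deep (floor 6 mm over underside). Home: its origin at [43, -35, 10] mm in the plate's frame
- hole1 (a point): centre of the mouth of the hole nearest the end stop, at [11, -40, 46] mm in the block's frame
- hole2 (a point): centre of the mouth of the middle hole, at [11, 0, 46] mm in the block's frame
- hole3 (a point): centre of the mouth of the third hole, at [11, 40, 46] mm in the block's frame; it stays empty
- thumb_step (a point): push point: middle of the inner bottom edge of the step cut in the middle of the block's front, at [-13, 0, 24] mm in its frame. Step open to front and above, 50 mm wide, level floor 24 mm up, 22 mm deep; upright back wall 22 mm high faces the robot; cheeks at y = +-25 mm. Closed fingers (up to 45 mm along y) fit in and can push back, sideways and down
- rack: fixed blue two-plate tube rack, 229 (x) x 110 (y) x 48 mm high, open holes 10 x 4; origin: centre of its underside. Tubes stand upright in it on a floor 3 mm above the worktop.
- short_tube_a: one of the two shorter sample tubes, 84 mm high, cap 16 mm across on the top 21 mm, tube below 13 to 14 mm across, 15 g; stands upright in the rack; origin: centre of its underside; z up along the tube. Which of the four occupied rack holes it stands in varies; both short tubes are alike and interchangeable
- short_tube_b: one of the two shorter sample tubes, 84 mm high, cap 16 mm across on the top 21 mm, tube below 13 to 14 mm across, 15 g; stands upright in the rack; origin: centre of its underside; z up along the tube. Which of the four occupied rack holes it stands in varies; both short tubes are alike and interchangeable
- tall_tube_a: one of the two taller sample tubes, 95 mm high, same cap; stands in the rack and must stay there; origin: centre of its underside
- tall_tube_b: one of the two taller sample tubes, 95 mm high, same cap; stands in the rack and must stay there; origin: centre of its underside
- slides: bystander: small slide box, 30 x 78 x 26 mm; origin: centre of its underside; leave alone
- bottle: bystander: white bottle, 60 mm across, 140 mm high; origin: centre of its underside; leave alone
Mind the look-alikes: they are no part of the job. What is shaped like the tube_block but orange is not meant.

How it is judged:
By the outcome, as a careful person would: the job done as asked, in the order asked, and still so for the second after the job is handed in, while the arm keeps its last pose, push and grip.
It also fails if it takes over 72 s, if anything falls off the work surface, if the arm or the gripper's body presses on something with over 40 N, if the wrist force passes 120 N, or if a joint passes its speed limit or range.

## Working session

There is one attempt and no reset: what is moved stays moved. The work goes in short steps, Python scripts to look and compute and a tool call to move; the robot and the scene stay as the last step left them, time stands still between calls to the robot, and variables do not carry over. Pictures are saved under pics/ and viewed, at most 10 in all, crops included, and the job is handed in when it is done.

Besides the shell and the picture viewer there is one more tool, called after "Call:" in YAML: its name, and indented under it one key for each argument. play_rows: Moves the arm, as the interface text tells. Its arguments: {"type":"object","properties":{"motion":{"type":"array"},"fingers":{"type":"number"}},"required":["motion"]}

```bash
mkdir -p pics; python3 - <<'E'
from rig import bot, imaging, finder
import cv2,pickle
s=bot.read_state();print(s['time_s'],s['position'],s['tcp_rot'],s['force'],s['opening'])
C={}
for c in('scene','side','wrist'):
    d=imaging.capture(c);C[c]=d
    cv2.imwrite(f'pics/{c}0.png',d['frame'][:,:,::-1])
    for n in('short_tube_a','tall_tube_a','tube_block','hole1','rack','fence','end_stop','dock_plate','thumb_step'):
        r=finder.recognise(c,n)
        print(c,n,[(round(x['confidence'],2),[round(float(v),3) for v in x['at']]) for x in r])
pickle.dump(C,open('c0.pkl','wb'))
print(C['scene']['camera_matrix'],C['scene']['k1'],bot.read_state()['time_s'])
E
```

```text
0.0 [6.24298988e-01 1.68563065e-04 2.38556635e-01] [[-5.37152305e-05  9.99997673e-01 -2.15662946e-03]
 [ 9.99999929e-01  5.45205575e-05  3.73362218e-04]
 [ 3.73478929e-04 -2.15660926e-03 -9.99997605e-01]] [ 0.09375781  0.12803742 -0.29009553] 1.0013634309805861
scene short_tube_a [(0.68, [0.533, 0.316, 0.075])]
scene tall_tube_a [(0.71, [0.441, 0.294, 0.05]), (0.62, [0.381, 0.262, 0.085]), (0.56, [0.425, 0.323, 0.084])]
scene tube_block [(0.9, [0.534, -0.079, 0.052]), (0.69, [0.544, -0.387, 0.042])]
scene hole1 [(0.82, [0.53, -0.08, 0.058]), (0.69, [0.538, -0.388, 0.037]), (0.28, [0.623, -0.052, 0.043])]
scene rack [(0.65, [0.532, -0.077, 0.054]), (0.6, [0.441, 0.295, 0.052])]
scene fence [(0.78, [0.622, -0.053, 0.047])]
scene end_stop [(0.8, [0.605, -0.189, 0.042])]
scene dock_plate [(0.65, [0.509, -0.026, 0.012])]
scene thumb_step [(0.92, [0.544, -0.387, 0.039]), (0.65, [0.531, -0.072, 0.052])]
side short_tube_a [(0.7, [0.534, 0.323, 0.078]), (0.49, [0.487, 0.256, 0.083])]
side tall_tube_a [(0.5, [0.384, 0.256, 0.088])]
side tube_block [(0.67, [0.522, -0.42, 0.035]), (0.66, [0.538,
[... 240 characters left out ...]
e [(0.59, [0.54, -0.033, 0.009])]
side thumb_step [(0.78, [0.517, -0.424, 0.038]), (0.67, [0.54, -0.07, 0.051])]
wrist short_tube_a []
wrist tall_tube_a []
wrist tube_block [(0.75, [0.55, -0.069, 0.056])]
wrist hole1 [(0.8, [0.55, -0.073, 0.051]), (0.39, [0.574, -0.191, 0.017])]
wrist rack []
wrist fence [(0.64, [0.632, -0.024, 0.047])]
wrist end_stop [(0.8, [0.575, -0.193, 0.019]), (0.22, [0.548, -0.069, 0.056])]
wrist dock_plate [(0.68, [0.553, -0.008, 0.011]), (0.67, [0.736, 0.067, 0.024])]
wrist thumb_step [(0.72, [0.546, -0.071, 0.057])]
[[473.61946912   0.         311.72477014]
 [  0.         473.61946912 238.9123047 ]
 [  0.           0.           1.        ]] -0.10740124792170538 1.5
```

View pics/scene0.png

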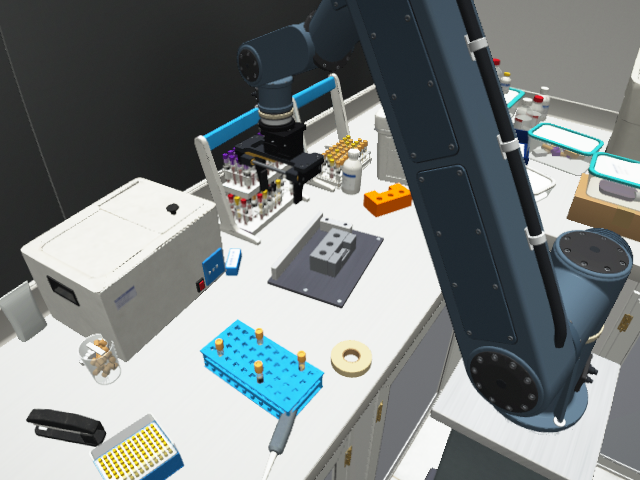

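View pics/side0.png

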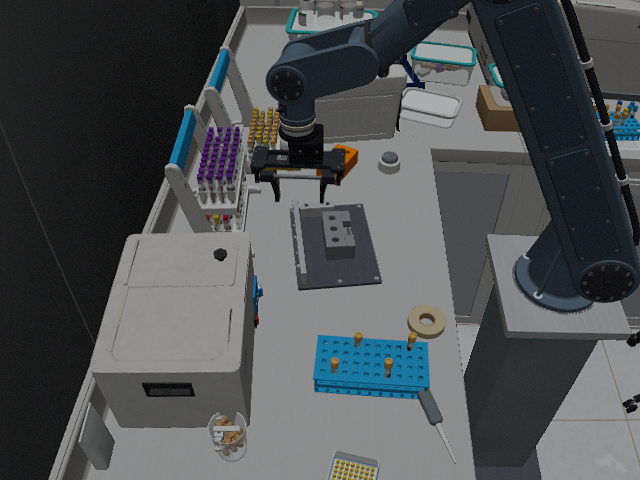

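View pics/wrist0.png

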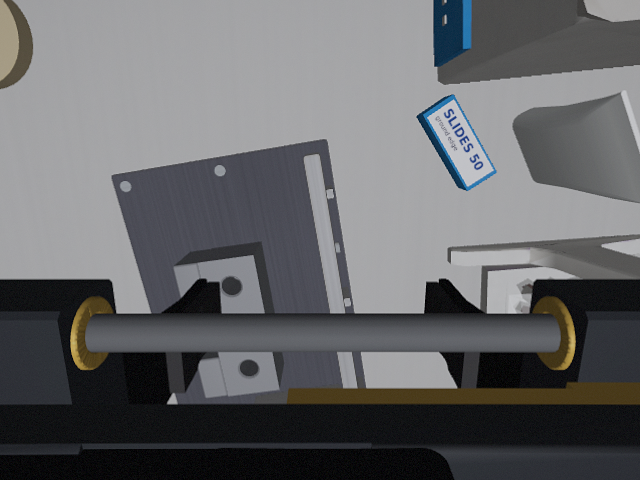

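Scene view shows the grey block on the plate at about (333,250), with the orange look-alike at (388,198). The blue rack holds four orange-capped tubes at (219,345), (259,335), (258,370) and (301,359). In the side view they are at (335,364), (358,338), (388,366) and (412,340). The wrist view shows the block's holes at (232,286) and (249,368), and the fence strip at x≈330.

```bash
cat > h.py <<'E'
import numpy as np,cv2
def dist(c): return np.array([c['k1'],0,0,0,0.])
def proj(c,P):
    P=np.atleast_2d(np.asarray(P,float))
    return cv2.projectPoints(P,cv2.Rodrigues(np.array(c['R']))[0],np.array(c['t']),np.array(c['camera_matrix']),dist(c))[0][:,0]
def ray(c,uv):
    x=cv2.undistortPoints(np.array(uv,float).reshape(-1,1,2),np.array(c['camera_matrix']),dist(c))[:,0]
    R=np.array(c['R']);d=np.c_[x,np.ones(len(x))]@R
    return -R.T@np.array(c['t']),d/np.linalg.norm(d,axis=1)[:,None]
def onplane(c,uv,z):
    o,d=ray(c,uv);return o+d*((z-o[2])/d[:,2])[:,None]
def tri(obs): # [(c,uv)]
    A=0;b=0;rs=[]
    for c,uv in obs:
        o,d=ray(c,uv);M=np.eye(3)-np.outer(d[0],d[0]);A=A+M;b=b+M@o;rs.append((o,d[0]))
    X=np.linalg.solve(A,b);return X,[np.linalg.norm(np.cross(X-o,d)) for o,d in rs]
E
python3 - <<'E'
from h import *
import pickle
C=pickle.load(open('c0.pkl','rb'))
B={}
for n in('scene','side'):
    f=C[n]['frame'];hsv=cv2.cvtColor(f,cv2.COLOR_RGB2HSV)
    m=cv2.inRange(hsv,(8,120,120),(25,255,255))
    k,l,st,ce=cv2.connectedComponentsWithStats(m)
    B[n]=[ce[i] for i in range(1,k) if st[i,4]>25 and 200<ce[i][0]<430 and 320<ce[i][1]<380]
    print(n,[(ce[i].round(1),st[i]) for i in range(1,k) if st[i,4]>25 and 200<ce[i][0]<430 and 320<ce[i][1]<380])
for a in B['scene']:
    for b in B['side']:
        X,r=tri([(C['scene'],a),(C['side'],b)])
        if max(r)<.006: print(a.round(),b.round(),X.round(4),np.round(r,4))
w=C['wrist'];print(w['R'],(-np.array(w['R']).T@w['t']))
def crop(f,x,y,W,H,s): return cv2.resize(f[y:y+H,x:x+W],None,fx=s,fy=s,interpolation=cv2.INTER_CUBIC)
a=crop(C['scene']['frame'],195,315,133,100,6)[:,:,::-1];b=crop(C['side']['frame'],305,322,133,100,6)[:,:,::-1]
cv2.imwrite('pics/rk.png',cv2.resize(np.vstack([a,b]),(400,600)))
cv2.imwrite('pics/rk.png',np.vstack([cv2.resize(a,(399,300)),cv2.resize(b,(399,300))]))
E
```

```text
scene [(array([258.8, 333.4]), array([256, 328,   7,  12,  69], dtype=int32)), (array([219. , 344.2]), array([216, 339,   7,  11,  67], dtype=int32)), (array([301.1, 356.1]), array([298, 351,   8,  12,  75], dtype=int32)), (array([258.1, 366.9]), array([255, 361,   8,  12,  77], dtype=int32))]
side [(array([358.1, 334.6]), array([355, 332,   7,   6,  34], dtype=int32)), (array([412.6, 334.7]), array([409, 332,   8,   7,  39], dtype=int32)), (array([334.4, 360.5]), array([331, 358,   7,   6,  33], dtype=int32)), (array([388.4, 360.7]), array([385, 358,   8,   6,  39], dtype=int32))]
[259. 333.] [358. 335.] [0.4879 0.249  0.0795] [0.0029 0.0029]
[259. 333.] [413. 335.] [0.3994 0.3392 0.2128] [0.002 0.002]
[219. 344.] [334. 361.] [0.5334 0.3144 0.0792] [0.0033 0.0033]
[219. 344.] [388. 361.] [0.4423 0.3879 0.2031] [0.0026 0.0026]
[301. 356.] [413. 335.] [0.3796 0.2543 0.0927] [0.0033 0.0033]
[258. 367.] [388. 361.] [0.4295 0.3178 0.0909] [0.0035 0.0035]
[[ 9.99999070e-01  4.47464288e-04 -1.28847333e-03]
 [ 7.60033153e-04 -9.67210422e-01  2.53975240e-01]
 [-1.13257998e-03 -2.53975983e-01 -9.67209862e-01]] [0.62336736 0.0684714  0.38397999]
```

View pics/rk.png

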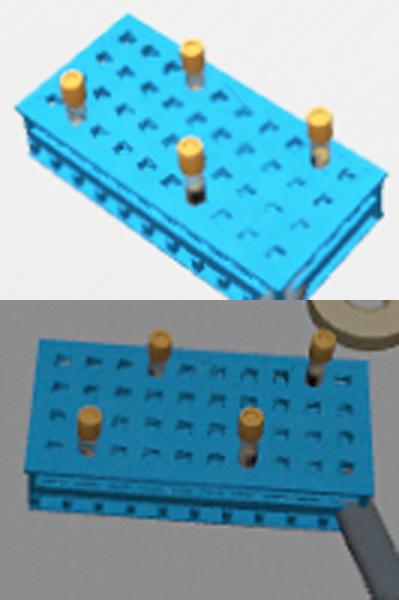

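Four orange caps can be told apart by height. The short ones are at scene (219,344) and (259,333), with cap middles at z≈79 mm. The tall ones are at (301,356) and (258,367), with cap middles at z≈92 mm. The look-alike orange block is at scene (388,198), and the grey block at (333,250). Next I'll move above the short tubes for a close wrist view.

Call:
play_rows:
  motion:
    - [[0.032, -0.015, 0, 0, 0, 0], [0.064, -0.03, 0, 0, 0, 0], [0.096, -0.045, 0, 0, 0, 0], [0.128, -0.06, 0, 0, 0, 0], [0.16, -0.075, 0, 0, 0, 0], [0.192, -0.09, 0, 0, 0, 0], [0.224, -0.105, 0, 0, 0, 0], [0.25, -0.115, 0, 0, 0, 0]]
  fingers: 0.045

```text
time_s: 2.17
position: [0.5081, 0.2521, 0.2397]
tcp_rot: [[-0.001, 1.0, -0.001], [1.0, 0.001, 0.0], [0.0, -0.001, -1.0]]
force: [-0.3, -0.3, -0.2]
opening: 0.538
grasp_force: 0.0
```

Call:
play_rows:
  motion:
    - [[0, 0, 0, 0, 0, 0], [0, 0, 0, 0, 0, 0], [0, 0, 0, 0, 0, 0]]

```text
time_s: 2.42
position: [0.5103, 0.2497, 0.2396]
tcp_rot: [[-0.001, 1.0, 0.001], [1.0, 0.001, -0.001], [-0.001, 0.001, -1.0]]
force: [-0.1, -0.4, 0.4]
opening: 0.526
grasp_force: 0.0
```

```bash
cat > snap.py <<'E'
import sys,pickle,cv2
from rig import bot,imaging,finder
n=sys.argv[1];cam=sys.argv[2] if len(sys.argv)>2 else 'wrist'
s=bot.read_state();d=imaging.capture(cam)
pickle.dump((s,d),open(n+'.pkl','wb'));cv2.imwrite(f'pics/{n}.png',d['frame'][:,:,::-1])
print(s['time_s'],s['position'].round(4),s['tcp_rot'].round(3).tolist(),s['force'].round(1),s['opening'],s['grasp_force'])
E
python3 snap.py w1
```

```text
2.4167 [0.5103 0.2497 0.2396] [[-0.001, 1.0, 0.001], [1.0, 0.001, -0.001], [-0.001, 0.001, -1.0]] [-0.1 -0.4  0.4] 0.5257968202769007 0.0
```

View pics/w1.png

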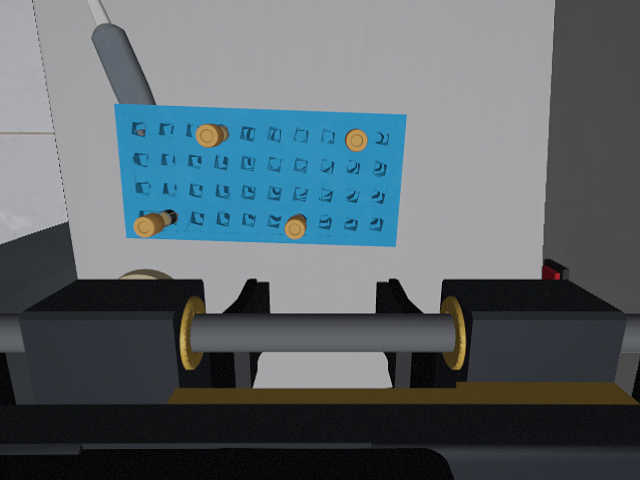

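Wrist view: the short cap tops are at about (356,140) and (295,228), and the tall caps at (208,135) and (145,225).

```bash
python3 - <<'E'
from h import *
import pickle
s,d=pickle.load(open('w1.pkl','rb'));C=pickle.load(open('c0.pkl','rb'))
f=d['frame'];hsv=cv2.cvtColor(f,cv2.COLOR_RGB2HSV);m=cv2.inRange(hsv,(8,110,100),(25,255,255))
k,l,st,ce=cv2.connectedComponentsWithStats(m[:260])
for i in range(1,k):
    if st[i,4]>100: print(st[i],ce[i].round(1),'z77',onplane(d,ce[i],.08)[0].round(4))
for n,a,b,w in (('A',(219,344.2),(334.4,360.5),(355.5,139.5)),('B',(258.8,333.4),(358.1,334.6),(296,227.5)),('T',(301.1,356.1),(412.6,334.7),(145,225))):
    X,r=tri([(C['scene'],a),(C['side'],b),(d,w)]);print(n,X.round(4),np.round(r,4),'top plane',onplane(d,w,.087)[0].round(4))
    for c,p in((C['scene'],a),(C['side'],b)): print(tri([(c,p),(d,w)])[0].round(4))
print(-np.array(d['R']).T@d['t'])
big=cv2.resize(f[110:260,270:390],None,fx=5,fy=5,interpolation=cv2.INTER_CUBIC)[:,:,::-1];cv2.imwrite('pics/w1c.png',cv2.resize(big,(480,600)))
E
```

```text
[196 124  26  23 473] [208.5 135. ] z77 [0.4264 0.3183 0.08  ]
[346 129  21  22 372] [356.  139.8] z77 [0.5326 0.315  0.08  ]
[134 215  29  22 474] [147.5 225.6] z77 [0.3754 0.2516 0.08  ]
[285 218  21  21 343] [295.  227.8] z77 [0.4876 0.25   0.08  ]
A [0.5328 0.3151 0.0801] [0.0032 0.0035 0.0005] top plane [0.5318 0.3153 0.087 ]
[0.5331 0.3159 0.0761]
[0.5329 0.3152 0.086 ]
B [0.488  0.2496 0.0799] [0.0027 0.0032 0.0007] top plane [0.4888 0.2518 0.087 ]
[0.4884 0.2498 0.0762]
[0.4888 0.2521 0.0884]
T [0.3795 0.2547 0.0932] [0.0032 0.0033 0.0002] top plane [0.3767 0.2536 0.087 ]
[0.379  0.2555 0.0907]
[0.3815 0.2559 0.0994]
[0.50860473 0.31823848 0.38402509]
```

View pics/w1c.png

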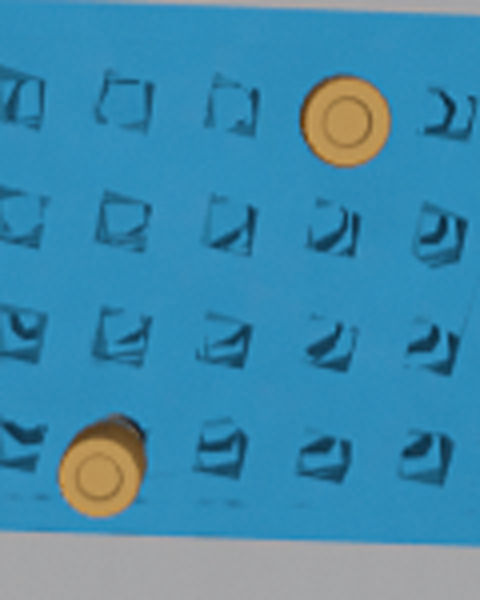

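The crop confirms two short caps with centres at wrist pixels (357,141) and (295,229). Picking tube A.

Call:
play_rows:
  motion:
    - [[0.033, 0.012, 0, 0, 0, 0], [0.065, 0.0225, 0.02, 0, 0, 0], [0.065, 0.0225, 0.055, 0, 0, 0], [0.065, 0.0225, 0.09, 0, 0, 0], [0.065, 0.0225, 0.12, 0, 0, 0], [0.065, 0.0225, 0.145, 0, 0, 0], [0.065, 0.0225, 0.16, 0, 0, 0], [0.065, 0.0225, 0.166, 0, 0, 0]]

```text
time_s: 3.13
position: [0.5318, 0.3127, 0.0703]
tcp_rot: [[0.003, 1.0, -0.005], [1.0, -0.003, -0.002], [-0.002, -0.005, -1.0]]
force: [-0.6, -1.0, 0.2]
opening: 0.521
grasp_force: 0.0
```

Call:
play_rows:
  motion:
    - [[0, 0, 0, 0, 0, 0], [0, 0, 0, 0, 0, 0]]

```text
time_s: 3.3
position: [0.5336, 0.3143, 0.0739]
tcp_rot: [[0.001, 1.0, 0.001], [1.0, -0.001, 0.0], [0.0, 0.001, -1.0]]
force: [0.5, -0.4, 0.8]
opening: 0.514
grasp_force: 0.0
```

Call:
play_rows:
  motion:
    - [[0, 0, 0, 0, 0, 0], [0, 0, 0, 0, 0, 0], [0, 0, 0, 0, 0, 0], [0, 0, 0, 0, 0, 0], [0, 0, 0, 0, 0, 0], [0, 0, 0, 0, 0, 0]]
  fingers: 0.005

```text
time_s: 3.8
position: [0.5332, 0.3153, 0.0741]
tcp_rot: [[-0.0, 1.0, 0.002], [1.0, 0.0, 0.001], [0.001, 0.002, -1.0]]
force: [1.1, -0.1, 2.0]
opening: 0.169
grasp_force: 29.4
```

Call:
play_rows:
  motion:
    - [[0, 0, -0.015, 0, 0, 0], [0, 0, -0.04, 0, 0, 0], [0, 0, -0.075, 0, 0, 0], [0, 0, -0.11, 0, 0, 0], [-0.015, 0, -0.126, 0, 0, 0], [-0.05, 0, -0.126, 0, 0, 0], [-0.09, 0, -0.126, 0, 0, 0], [-0.13, 0, -0.126, 0, 0, 0]]

```text
time_s: 4.47
position: [0.5323, 0.1845, 0.2003]
tcp_rot: [[-0.003, 1.0, 0.002], [1.0, 0.003, 0.0], [0.0, 0.002, -1.0]]
force: [-0.4, 0.3, -0.5]
opening: 0.17
grasp_force: 29.4
```

Call:
play_rows:
  motion:
    - [[-0.04, 0.003, 0, 0, 0, 0], [-0.08, 0.006, 0, 0, 0, 0], [-0.12, 0.009, 0, 0, 0, 0], [-0.16, 0.012, 0, 0, 0, 0], [-0.2, 0.015, 0, 0, 0, 0], [-0.24, 0.018, 0, 0, 0, 0], [-0.28, 0.02, 0, 0, 0, 0], [-0.31, 0.02, 0, 0, 0, 0]]

```text
time_s: 5.13
position: [0.5528, -0.1283, 0.1998]
tcp_rot: [[0.001, 1.0, 0.001], [1.0, -0.001, -0.001], [-0.001, 0.001, -1.0]]
force: [1.6, 0.3, -0.4]
opening: 0.173
grasp_force: 29.4
```

Call:
play_rows:
  motion:
    - [[-0.02, 0, 0, 0, 0, 0], [-0.025, 0, 0, 0, 0, 0], [-0.025, 0, 0, 0, 0, 0], [-0.025, 0, 0, 0, 0, 0], [-0.025, 0, 0, 0, 0, 0]]

```text
time_s: 5.55
position: [0.5521, -0.1482, 0.1994]
tcp_rot: [[-0.001, 1.0, -0.001], [1.0, 0.001, 0.001], [0.001, -0.001, -1.0]]
force: [0.5, 0.1, 0.5]
opening: 0.172
grasp_force: 29.4
```

```bash
python3 snap.py w2; python3 snap.py sc2 scene; python3 snap.py sd2 side
```

```text
5.55 [ 0.5521 -0.1482  0.1994] [[-0.001, 1.0, -0.001], [1.0, 0.001, 0.001], [0.001, -0.001, -1.0]] [0.5 0.1 0.5] 0.1722928245163768 29.410764657195614
5.6 [ 0.5522 -0.1481  0.1995] [[-0.002, 1.0, -0.001], [1.0, 0.002, 0.001], [0.001, -0.001, -1.0]] [ 1.  -0.  -0.7] 0.1698684755443514 29.41077943761229
5.65 [ 0.5523 -0.1482  0.1996] [[-0.002, 1.0, -0.0], [1.0, 0.002, 0.001], [0.001, -0.0, -1.0]] [-0.5  0.9 -0.5] 0.17003163077970077 29.410697281291505
```

View pics/w2.png

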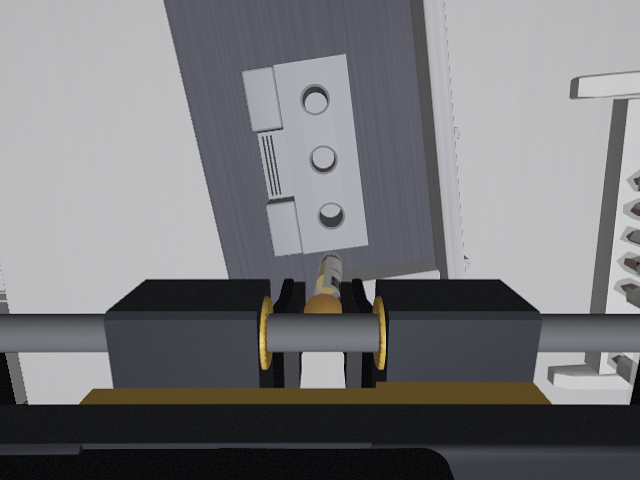

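The wrist view shows the grey block with holes 3, 2 and 1 at about (315,100), (323,159) and (331,214). The back top edge runs (346,54)–(368,245) and the fence's top edge from about (425,0) to (440,270). The held tube's tip is at about (331,260).

```bash
cat > fit.py <<'E'
from h import *
from scipy.optimize import least_squares
P=np.array([[11,-40,46],[11,0,46],[11,40,46],[35,-65,46],[35,65,46]])/1e3
def pose(d,uv,z=.010,pts=P):
    def res(q):
        c,s=np.cos(q[2]),np.sin(q[2]);X=np.c_[q[0]+c*pts[:,0]-s*pts[:,1],q[1]+s*pts[:,0]+c*pts[:,1],z+pts[:,2]]
        return (proj(d,X)-uv).ravel()
    r=least_squares(res,[.54,-.07,.2]);return r.x,r.fun.reshape(-1,2)
def w(q,p):
    c,s=np.cos(q[2]),np.sin(q[2]);return np.array([q[0]+c*p[0]-s*p[1],q[1]+s*p[0]+c*p[1]])
E
python3 - <<'E'
from fit import *
import pickle
s,d=pickle.load(open('w2.pkl','rb'));C=pickle.load(open('c0.pkl','rb'))
g=cv2.cvtColor(d['frame'],cv2.COLOR_RGB2GRAY)
print('hole gray rows');
for u,v in((315,100),(323,159),(331,214)): print(g[v,u-22:u+23].tolist(),g[v-22:v+23,u].tolist())
for r in(10,60,110,160,210,250): print(r,g[r,335:470:3].tolist())
print('col',g[225:300,400].tolist())
crop=cv2.resize(d['frame'][40:280,230:470],(600,600),interpolation=cv2.INTER_CUBIC)[:,:,::-1];cv2.imwrite('pics/w2c.png',crop)
_,a=pickle.load(open('sc2.pkl','rb'));_,b=pickle.load(open('sd2.pkl','rb'))
o=[]
for c,z in((a,'sc'),(b,'sd')):
    p=proj(c,[[.552,-.148,.13],[.552,-.148,.2]])
    print(z,p)
    x,y=p.mean(0).astype(int);o.append(cv2.resize(c['frame'][y-25:y+25,x-25:x+25],(400,400),interpolation=cv2.INTER_CUBIC)[:,:,::-1])
    print(x-25,y-25)
cv2.imwrite('pics/tip.png',np.hstack(o))
E
```

```text
hole gray rows
[172, 172, 171, 172, 172, 173, 173, 143, 131, 97, 60, 66, 112, 179, 175, 174, 174, 174, 174, 174, 174, 175, 175, 175, 174, 175, 174, 175, 175, 175, 177, 179, 175, 115, 71, 122, 128, 179, 174, 173, 172, 173, 175, 175, 174] [173, 173, 174, 173, 176, 166, 128, 127, 97, 58, 60, 59, 59, 53, 121, 178, 176, 175, 174, 174, 175, 175, 175, 174, 174, 174, 174, 174, 174, 175, 175, 174, 176, 176, 178, 135, 125, 162, 174, 175, 175, 175, 175, 175, 176]
[172, 172, 172, 172, 172, 172, 172, 174, 144, 132, 95, 89, 183, 178, 176, 175, 176, 175, 175, 175, 176, 176, 176, 177, 177, 176, 176, 177, 176, 176, 177, 178, 157, 57, 93, 125, 142, 179, 175, 173, 173, 174, 174, 175, 174] [175, 176, 175, 176, 176, 176, 176, 179, 148, 126, 150, 174, 176, 177, 176, 176, 177, 176, 175, 176, 175, 176, 176, 176, 175, 177, 176, 177, 175, 177, 182, 106, 58, 61, 56, 125, 131, 148, 173, 177, 175, 176, 176, 176, 175]
[171, 171, 170, 171, 171, 171, 171, 173, 156, 134, 117, 58, 61, 91, 149, 180, 177, 176, 174, 174, 175, 174, 174, 175, 176, 177, 180, 180, 139, 60, 55, 56, 54, 66, 126, 128, 179, 174, 173, 174, 174, 
[... 1189 characters left out ...]
 81, 80, 78, 176, 180, 177, 179, 183, 180, 192, 191, 191]
250 [107, 91, 93, 93, 98, 97, 95, 95, 96, 93, 94, 93, 96, 95, 94, 93, 95, 95, 95, 93, 93, 96, 97, 93, 97, 93, 97, 94, 94, 94, 93, 96, 95, 77, 79, 78, 80, 175, 185, 179, 182, 183, 185, 191, 189]
col [94, 92, 93, 94, 94, 93, 94, 94, 95, 96, 95, 94, 98, 96, 95, 96, 97, 97, 96, 96, 95, 94, 96, 96, 96, 94, 96, 95, 94, 95, 96, 96, 95, 95, 95, 96, 97, 94, 92, 91, 91, 91, 93, 95, 93, 92, 94, 93, 92, 87, 131, 179, 186, 165, 86, 19, 25, 26, 28, 22, 28, 27, 27, 26, 22, 22, 23, 24, 27, 22, 24, 22, 27, 26, 20]
sc [[341.43099092 209.05089956]
 [342.2097559  184.88663852]]
316 171
sd [[334.19664055 191.73069285]
 [334.73087748 168.76416865]]
309 155
```

View pics/w2c.png

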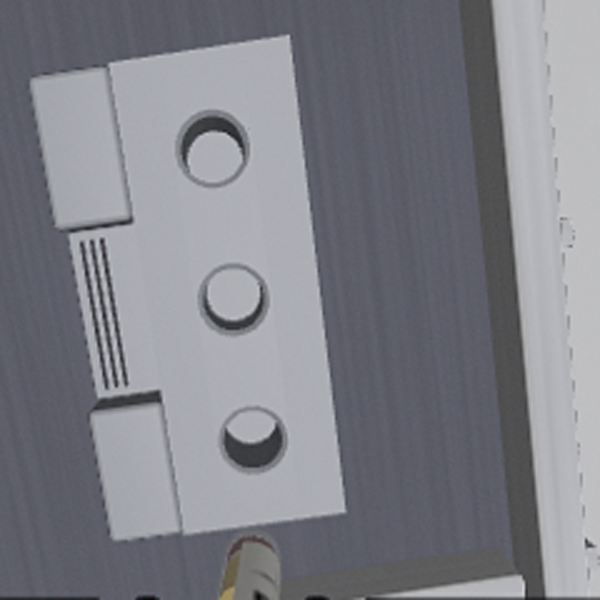

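View pics/tip.png

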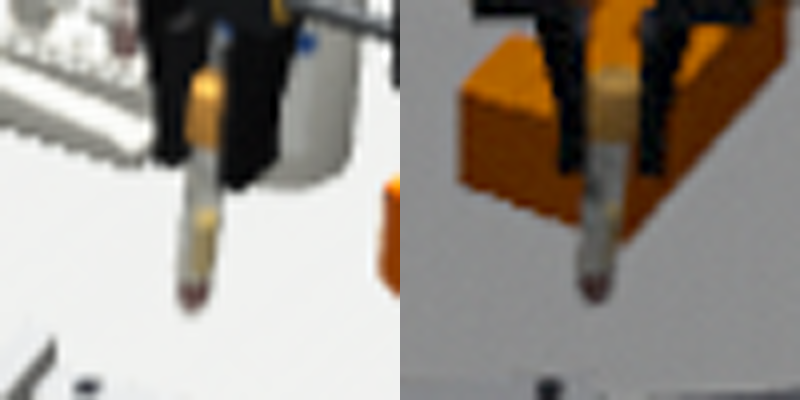

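The crop gives the hole rims at (315.2,99.6), (323.6,160.0) and (331.4,216.4), and the back corners at (346,54.4) and (368.4,245.2). The tip crops put the tube tip at scene (340,209) and side (333.4,192.2), hanging nearly straight.

```bash
cat >> fit.py <<'E'
E
python3 - <<'E'
from fit import *
import pickle
s,d=pickle.load(open('w2.pkl','rb'));_,a=pickle.load(open('sc2.pkl','rb'));_,b=pickle.load(open('sd2.pkl','rb'))
uv=np.array([[331.4,216.4],[323.6,160],[315.2,99.6],[368.4,245.2],[346,54.4]])
for z in(.007,.010,.013):
    q,r=pose(d,uv,z);print(z,q,np.degrees(q[2]),r.round(1).tolist())
q,_=pose(d,uv)
for h in(-.04,0,.04): print('hole',w(q,(.011,h)))
# fence top inner edge z=.05: pixels
E_=np.array([[425,10.],[428.5,60],[433,110],[437.5,160],[442.5,210],[445,250]])
# refine subpixel
g=cv2.cvtColor(d['frame'],cv2.COLOR_RGB2GRAY).astype(float)
e=[]
for r in range(5,262,8):
    row=g[r-1:r+2,410:462].mean(0);k=np.argmax(np.diff(cv2.GaussianBlur(row[None],(5,1),1)[0]));e.append((410+k+.5,r))
X=onplane(d,np.array(e),.05)[:,:2]
l=cv2.fitLine(X.astype(np.float32),cv2.DIST_HUBER,0,.01,.01).ravel();print('fence line',l,'yaw',np.degrees(np.arctan2(l[1],l[0]))-90)
print('endstop',onplane(d,[[400,275],[430,271.0]],.044))
for nm,p,r in(('tip',(340,209.1),(333.4,192.2)),('cap',(341.9,181),(335.6,167.5))):
    print(nm,tri([(a,p),(b,r)]))
t=s['position'];print('pred tip wrist',proj(d,[t-[0,0,.071],t-[0,0,.065],t+[0,0,.013]]))
# top-plane ray of wrist tip at z tip
print('wrist tip at z=.129',onplane(d,[[330.5,258]],.129))
for n in('hole1','tube_block','rack'):
  pass
c0=pickle.load(open('c0.pkl','rb'))
for n,c in(('scene',c0['scene']),('side',c0['side'])): print(n,[proj(c,np.r_[w(q,(.011,h)),.056]).round(1).tolist() for h in(-.04,0,.04)])
E
```

```text
0.007 [ 0.53989614 -0.09784772  0.14265874] 8.173743944471097 [[-0.0, -0.6], [0.0, 0.1], [0.2, 0.6], [-0.2, -0.8], [0.0, 0.5]]
0.01 [ 0.53980329 -0.09778173  0.14271198] 8.176793943161991 [[-0.1, 0.1], [-0.1, 0.2], [-0.1, 0.1], [0.1, 0.2], [0.1, -0.5]]
0.013 [ 0.53971053 -0.0977171   0.14276445] 8.179800666035733 [[-0.1, 0.8], [-0.2, 0.4], [-0.3, -0.4], [0.4, 1.2], [0.2, -1.6]]
hole [ 0.55638058 -0.13581057]
hole [ 0.55069146 -0.09621722]
hole [ 0.54500234 -0.05662386]
fence line [ 0.16373377 -0.98650455  0.6281987  -0.08027269] yaw -170.57631
endstop [[ 0.61017747 -0.18406492  0.044     ]
 [ 0.6331591  -0.18073722  0.044     ]]
tip (array([ 0.55385367, -0.14427176,  0.13129495]), [np.float64(0.00010699998663475523), np.float64(0.0001069999866347673)])
cap (array([ 0.54963536, -0.14036266,  0.21255465]), [np.float64(0.002525201908020689), np.float64(0.0025252019080206235)])
pred tip wrist [[325.84742395 263.6127694 ]
 [325.91435848 266.98182978]
 [327.27518464 335.44239633]]
wrist tip at z=.129 [[ 0.55462302 -0.14480551  0.129     ]]
scene [[[336.7, 234.6]], [[330.0, 243.0]], [[323.0, 251.8]]]
side [[[331.8, 217.5]], [[333.4, 228.1]], [[335.2, 239.2]]]
```

```bash
python3 - <<'E'
from fit import *
import pickle
s,d=pickle.load(open('w2.pkl','rb'))
g=cv2.cvtColor(d['frame'],cv2.COLOR_RGB2GRAY)
for r in list(range(250,300,4))+list(range(300,316,3)): print(r,g[r,312:350].tolist())
h=cv2.cvtColor(d['frame'],cv2.COLOR_RGB2HSV)
print('cap row302 sat',h[304,296:352,1].tolist())
print('ring row', g[330,255:275].tolist(), g[330,370:392].tolist())
for p in('sc2','sd2'):
    _,c=pickle.load(open(p+'.pkl','rb'));G=c['frame']
    x,y=proj(c,s['position']-[0,0,.03])[0].astype(int)
    for r in range(y-14,y+20,2): print(p,r,x-8,cv2.cvtColor(G,cv2.COLOR_RGB2GRAY)[r,x-8:x+9].tolist())
E
```

```text
250 [170, 169, 171, 171, 170, 173, 174, 174, 175, 174, 175, 177, 174, 161, 148, 149, 147, 129, 119, 120, 112, 104, 105, 107, 98, 94, 91, 91, 92, 93, 95, 95, 93, 97, 97, 98, 99, 96]
254 [94, 94, 92, 94, 95, 94, 97, 95, 95, 92, 94, 100, 103, 107, 116, 99, 104, 93, 100, 78, 97, 120, 114, 106, 108, 108, 102, 95, 96, 92, 95, 95, 96, 94, 96, 97, 98, 97]
258 [95, 96, 95, 95, 96, 98, 94, 96, 100, 103, 107, 71, 66, 68, 81, 119, 118, 117, 115, 118, 120, 120, 120, 116, 101, 78, 79, 112, 110, 99, 95, 95, 97, 95, 96, 97, 97, 97]
262 [95, 93, 94, 95, 93, 97, 97, 100, 105, 82, 92, 105, 102, 99, 114, 117, 115, 115, 116, 117, 119, 120, 123, 123, 125, 126, 128, 130, 124, 107, 100, 94, 94, 94, 94, 99, 98, 97]
266 [97, 95, 94, 95, 94, 93, 101, 105, 106, 93, 94, 94, 96, 106, 116, 117, 114, 115, 116, 120, 120, 121, 122, 125, 124, 127, 129, 130, 131, 129, 97, 93, 94, 94, 95, 95, 100, 99]
270 [98, 94, 95, 94, 95, 96, 100, 110, 93, 93, 95, 95, 101, 116, 115, 116, 114, 115, 117, 119, 120, 119, 110, 94, 88, 103, 131, 132, 122, 126, 105, 93, 94, 93, 96, 94, 95, 95]
274 [97, 97, 93, 94, 97, 101, 112, 89, 92, 91,
[... 5018 characters left out ...]
88, 83, 68, 42, 36, 72, 119, 140, 142]
sd2 184 326 [140, 141, 142, 143, 136, 118, 90, 90, 88, 70, 58, 59, 105, 138, 141, 142, 142]
sd2 186 326 [140, 141, 141, 142, 135, 99, 92, 90, 82, 82, 115, 137, 143, 141, 140, 141, 142]
sd2 188 326 [140, 141, 140, 143, 133, 95, 96, 90, 81, 85, 130, 141, 140, 140, 141, 141, 140]
sd2 190 326 [140, 141, 141, 141, 131, 77, 45, 50, 50, 92, 137, 142, 140, 141, 140, 141, 140]
sd2 192 326 [141, 138, 141, 141, 140, 125, 85, 58, 87, 128, 141, 140, 141, 140, 141, 140, 142]
sd2 194 326 [142, 141, 140, 140, 140, 141, 142, 142, 142, 141, 141, 141, 141, 141, 141, 140, 140]
sd2 196 326 [141, 141, 142, 141, 141, 140, 143, 141, 140, 140, 141, 140, 141, 140, 141, 142, 140]
```

Call:
play_rows:
  motion:
    - [[0.006, 0.0025, 0.02, 1.5, 0, 0], [0.012, 0.005, 0.04, 3, 0, 0], [0.012, 0.005, 0.055, 3.2, 0, 0], [0.012, 0.005, 0.06, 3.2, 0, 0], [0.012, 0.005, 0.06, 3.2, 0, 0], [0.012, 0.005, 0.06, 3.2, 0, 0]]

```text
time_s: 6.2
position: [0.5576, -0.1376, 0.1398]
tcp_rot: [[-0.001, 0.998, -0.056], [1.0, 0.001, -0.0], [-0.0, -0.056, -0.998]]
force: [0.2, -0.6, -0.2]
opening: 0.166
grasp_force: 29.4
```

```bash
python3 snap.py w3; python3 snap.py sc3 scene; python3 snap.py sd3 side; python3 - <<'E'
from fit import *
import pickle
c0=pickle.load(open('c0.pkl','rb'))
# holes in scene0 / side0: dark blobs near prediction
hs={}
for n,pr in(('scene',[(336.7,234.6),(330,243),(323,251.8)]),('side',[(331.8,217.5),(333.4,228.1),(335.2,239.2)])):
    G=cv2.cvtColor(c0[n]['frame'],cv2.COLOR_RGB2GRAY)
    for u,v in pr:
        x,y=int(round(u)),int(round(v));p=G[y-7:y+8,x-9:x+10]
        th=(np.percentile(p,5)+np.median(p))/2
        k,l,st,ce=cv2.connectedComponentsWithStats((p<th).astype(np.uint8))
        print(n,(u,v),[((ce[i]+[x-9,y-7]).round(1).tolist(),int(st[i,4])) for i in range(1,k) if st[i,4]>8])
s,_=pickle.load(open('w3.pkl','rb'));t=s['position']
for p in('sc3','sd3'):
    _,c=pickle.load(open(p+'.pkl','rb'));f=c['frame']
    x,y=proj(c,t-[0,0,.071])[0];print(p,'pred tip',x,y, 'hole1', proj(c,[.5564,-.1358,.056]))
    o=cv2.resize(f[int(y)-45:int(y)+30,int(x)-35:int(x)+40],(600,600),interpolation=cv2.INTER_CUBIC)[:,:,::-1];cv2.imwrite(f'pics/{p}c.png',o);print(int(x)-35,int(y)-45)
a=cv2.imread('pics/sc3c.png');b=cv2.imread('pics/sd3c.png');cv2.imwrite('pics/t3.png',cv2.resize(np.hstack([a,b]),(800,400)))
E
```

```text
6.2 [ 0.5576 -0.1376  0.1398] [[-0.001, 0.998, -0.056], [1.0, 0.001, -0.0], [-0.0, -0.056, -0.998]] [ 0.2 -0.6 -0.2] 0.16641888369866256 29.410645788029797
6.25 [ 0.5579 -0.138   0.1403] [[-0.0, 0.999, -0.055], [1.0, 0.0, -0.001], [-0.001, -0.055, -0.999]] [ 0.7 -0.1 -0.1] 0.16514328092438316 29.410632039580378
6.3 [ 0.5581 -0.1381  0.1406] [[-0.0, 0.999, -0.054], [1.0, 0.0, -0.001], [-0.001, -0.054, -0.999]] [ 0.4 -0.1  0.2] 0.16962140624919025 29.410749148028117
scene (336.7, 234.6) [([329.0, 229.0], 10), ([342.0, 228.8], 20), ([336.3, 235.0], 21)]
scene (330, 243) [([321.9, 237.3], 11), ([329.5, 243.5], 20), ([337.8, 248.4], 16)]
scene (323, 251.8) [([315.0, 246.0], 10), ([322.3, 252.3], 23), ([316.6, 258.4], 15)]
side (331.8, 217.5) [([331.5, 217.5], 24)]
side (333.4, 228.1) [([333.1, 228.2], 28)]
side (335.2, 239.2) [([334.9, 239.2], 28)]
sc3 pred tip 336.7778112029033 230.0730166196135 hole1 [[336.66619027 234.56651514]]
301 185
sd3 pred tip 331.3951617820912 213.2174725528912 hole1 [[331.74790062 217.52418143]]
296 168
```

View pics/t3.png

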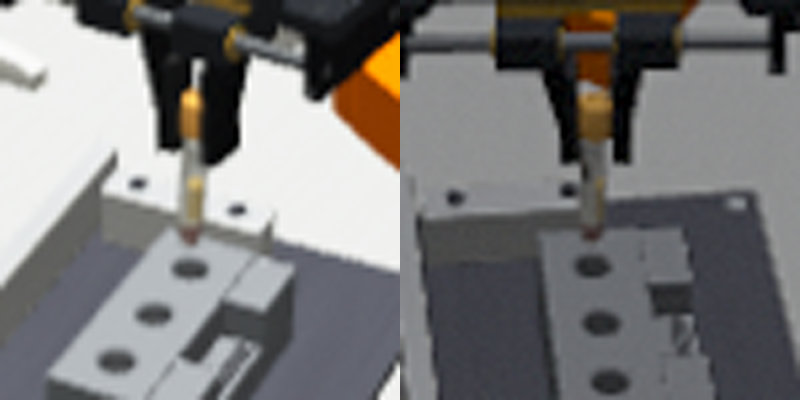

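The side-by-side shows the tip right above hole 1. In scene the tip is at about (336.6,229.6) and the hole at (336.6,235.2). In side they are at (332,212) and (332,217.7). I'll nudge y by +2 mm and go down vertically in stages.

Call:
play_rows:
  motion:
    - [[0.0022, 0, 0, 0, 0, 0], [0.0022, 0.0003, 0.006, 0, 0, 0], [0.0022, 0.0007, 0.012, 0, 0, 0], [0.0022, 0.001, 0.018, 0, 0, 0], [0.0022, 0.0012, 0.022, 0, 0, 0], [0.0022, 0.0012, 0.022, 0, 0, 0]]

```text
time_s: 6.85
position: [0.5566, -0.1355, 0.1161]
tcp_rot: [[0.0, 0.998, -0.058], [1.0, -0.0, 0.001], [0.001, -0.058, -0.998]]
force: [-0.0, 0.0, 0.2]
opening: 0.167
grasp_force: 29.4
```

```bash
cat > blk.py <<'E'
import sys,pickle
from fit import *
# track hole2/hole3 blobs + report tip gap in scene/side
def blobs(c,pts,r=8,thr=None):
    G=cv2.cvtColor(c['frame'],cv2.COLOR_RGB2GRAY);o=[]
    for P_ in pts:
        u,v=proj(c,P_)[0];x,y=int(round(u)),int(round(v));p=G[y-r:y+r+1,x-r:x+r+1]
        th=(np.percentile(p,5)+np.median(p))/2
        k,l,st,ce=cv2.connectedComponentsWithStats((p<th).astype(np.uint8))
        b=[(np.hypot(*(ce[i]-r)),i) for i in range(1,k) if st[i,4]>8]
        o.append((ce[min(b)[1]]+[x-r,y-r]-[u,v]).round(1).tolist() if b else None)
    return o
E
python3 snap.py sc4 scene; python3 snap.py sd4 side; python3 - <<'E'
from blk import *
for n in('sc4','sd4'):
    _,c=pickle.load(open(n+'.pkl','rb'));print(n,blobs(c,[[.5507,-.0962,.056],[.5450,-.0566,.056]]))
E
```

```text
6.85 [ 0.5566 -0.1355  0.1161] [[0.0, 0.998, -0.058], [1.0, -0.0, 0.001], [0.001, -0.058, -0.998]] [-0.   0.   0.2] 0.1665374965215538 29.411419100861167
6.9 [ 0.5569 -0.1356  0.1166] [[0.0, 0.998, -0.058], [1.0, -0.0, 0.001], [0.001, -0.058, -0.998]] [-0.3  0.9 -0. ] 0.17018403756696338 29.41086281760363
sc4 [[-0.5, 0.5], [-0.6, 0.5]]
sd4 [[-0.3, 0.0], [-0.3, 0.0]]
```

Tip is about 11 mm inside the hole, with no force and the block unmoved. Continuing down.

Call:
play_rows:
  motion:
    - [[0, 0.0004, 0.007, 0, 0, 0], [0, 0.0008, 0.014, 0, 0, 0], [0, 0.0011, 0.02, 0, 0, 0], [0, 0.0014, 0.025, 0, 0, 0], [0, 0.0015, 0.0275, 0, 0, 0], [0, 0.0015, 0.0275, 0, 0, 0]]

```text
time_s: 7.45
position: [0.5569, -0.1355, 0.089]
tcp_rot: [[-0.0, 0.998, -0.058], [1.0, 0.0, 0.001], [0.001, -0.058, -0.998]]
force: [-0.5, -0.4, 0.4]
opening: 0.168
grasp_force: 29.4
```

Call:
play_rows:
  motion:
    - [[0, 0, 0, 0, 0, 0], [0, 0, 0, 0, 0, 0]]

```text
time_s: 7.62
position: [0.5576, -0.1358, 0.0901]
tcp_rot: [[-0.0, 0.998, -0.055], [1.0, 0.0, -0.0], [-0.0, -0.055, -0.998]]
force: [0.6, -0.1, 0.1]
opening: 0.167
grasp_force: 29.4
```

Call:
play_rows:
  motion:
    - [[0, 0, 0.0015, 0, 0, 0], [0, 0, 0.0015, 0, 0, 0]]

```text
time_s: 7.78
position: [0.5574, -0.1358, 0.0886]
tcp_rot: [[0.0, 0.998, -0.056], [1.0, -0.0, -0.0], [-0.0, -0.056, -0.998]]
force: [0.1, 0.4, -0.1]
opening: 0.168
grasp_force: 29.4
```

Call:
play_rows:
  motion:
    - [[0, 0, 0.0, 0, 0, 0], [0, 0, 0, 0, 0, 0], [0, 0, 0, 0, 0, 0], [0, 0, 0, 0, 0, 0]]
  fingers: 0.04

```text
time_s: 8.12
position: [0.5574, -0.1358, 0.0886]
tcp_rot: [[-0.0, 0.998, -0.056], [1.0, -0.0, -0.0], [-0.0, -0.056, -0.998]]
force: [-0.1, 0.1, -0.1]
opening: 0.389
grasp_force: 0.0
```

Call:
play_rows:
  motion:
    - [[0, -0.0006, -0.01, 0, 0, 0], [0, -0.0017, -0.03, 0, 0, 0], [0, -0.0034, -0.06, -1.5, 0, 0], [0, -0.005, -0.09, -3.2, 0, 0], [0, -0.0065, -0.115, -3.2, 0, 0], [0, -0.0065, -0.115, -3.2, 0, 0]]

```text
time_s: 8.62
position: [0.5601, -0.137, 0.2099]
tcp_rot: [[0.0, 1.0, 0.011], [1.0, 0.0, -0.005], [-0.005, 0.011, -1.0]]
force: [0.8, -1.0, 0.1]
opening: 0.462
grasp_force: 0.0
```

```bash
python3 snap.py w5; python3 snap.py sc5 scene; python3 snap.py sd5 side; python3 - <<'E'
from blk import *
for n in('sc5','sd5'):
    _,c=pickle.load(open(n+'.pkl','rb'));print(n,blobs(c,[[.5507,-.0962,.056],[.5450,-.0566,.056]]))
C=[pickle.load(open(n+'.pkl','rb'))[1] for n in('sc5','sd5')];B=[]
for c in C:
    u,v=proj(c,[.5564,-.1358,.09])[0];hsv=cv2.cvtColor(c['frame'],cv2.COLOR_RGB2HSV)
    m=cv2.inRange(hsv,(8,110,60),(25,255,255));x,y=int(u),int(v);k,l,st,ce=cv2.connectedComponentsWithStats(m[y-12:y+13,x-12:x+13])
    print((u,v),[((ce[i]+[x-12,y-12]).round(1).tolist(),st[i].tolist()) for i in range(1,k)])
    i=1+np.argmax(st[1:,4]);B.append(ce[i]+[x-12,y-12])
print(tri(list(zip(C,B))))
E
```

```text
8.6167 [ 0.5601 -0.137   0.2099] [[0.0, 1.0, 0.011], [1.0, 0.0, -0.005], [-0.005, 0.011, -1.0]] [ 0.8 -1.   0.1] 0.4622277252679355 0.0
8.6667 [ 0.5591 -0.1366  0.2075] [[0.0, 1.0, 0.007], [1.0, -0.0, -0.003], [-0.003, 0.007, -1.0]] [ 0.9  1.2 -0.5] 0.46094082379288237 0.0
8.7167 [ 0.5578 -0.136   0.2055] [[-0.0, 1.0, 0.003], [1.0, 0.0, -0.001], [-0.001, 0.003, -1.0]] [ 0.1 -0.2 -0.5] 0.4643242236367483 0.0
sc5 [[-0.5, 0.5], [-0.6, 0.5]]
sd5 [[-0.2, -0.0], [-0.2, 0.0]]
(np.float64(336.9558269159317), np.float64(223.82232767960505)) [([338.8, 224.2], [12, 9, 6, 9, 43])]
(np.float64(331.9608577261375), np.float64(207.27660276222775)) [([333.7, 206.2], [12, 7, 6, 9, 46])]
(array([ 0.55223573, -0.13857769,  0.08995455]), [np.float64(0.0010331496809691631), np.float64(0.0010331496809693219)])
```

Tube 1 is seated: its cap middle is at z≈90 mm, against 89.5 expected. Now tube B.

Call:
play_rows:
  motion:
    - [[0.04, -0.007, 0, 0, 0, 0], [0.08, -0.014, 0, 0, 0, 0], [0.12, -0.021, 0, 0, 0, 0], [0.16, -0.028, 0, 0, 0, 0], [0.2, -0.035, 0, 0, 0, 0], [0.24, -0.042, 0, 0, 0, 0], [0.28, -0.05, 0, 0, 0, 0], [0.32, -0.058, 0, 0, 0, 0]]
  fingers: 0.045

```text
time_s: 9.43
position: [0.4975, 0.1859, 0.202]
tcp_rot: [[0.0, 1.0, -0.004], [1.0, -0.0, -0.001], [-0.001, -0.004, -1.0]]
force: [1.1, 0.7, 0.9]
opening: 0.522
grasp_force: 0.0
```

Call:
play_rows:
  motion:
    - [[0.035, -0.006, 0, 0, 0, 0], [0.0665, -0.0115, 0, 0, 0, 0], [0.0665, -0.0115, 0, 0, 0, 0], [0.0665, -0.0115, 0, 0, 0, 0], [0.0665, -0.0115, 0, 0, 0, 0], [0.0665, -0.0115, 0, 0, 0, 0]]

```text
time_s: 9.93
position: [0.4876, 0.2495, 0.2028]
tcp_rot: [[0.001, 1.0, -0.002], [1.0, -0.001, -0.001], [-0.001, -0.002, -1.0]]
force: [0.4, -0.2, -0.1]
opening: 0.515
grasp_force: 0.0
```

```bash
python3 snap.py w6; python3 - <<'E'
from rig import bot
s=bot.read_state();print(s['position'],s['tcp_rot'].round(3).tolist())
E
```

```text
9.9333 [0.4876 0.2495 0.2028] [[0.001, 1.0, -0.002], [1.0, -0.001, -0.001], [-0.001, -0.002, -1.0]] [ 0.4 -0.2 -0.1] 0.5150409515338054 0.0
[0.48783299 0.2493582  0.20305422] [[0.002, 1.0, -0.001], [1.0, -0.002, -0.001], [-0.001, -0.001, -1.0]]
```

Call:
play_rows:
  motion:
    - [[0.001, 0.0003, 0.03, 0, 0, 0], [0.001, 0.0003, 0.065, 0, 0, 0], [0.001, 0.0003, 0.095, 0, 0, 0], [0.001, 0.0003, 0.115, 0, 0, 0], [0.001, 0.0003, 0.126, 0, 0, 0], [0.001, 0.0003, 0.1295, 0, 0, 0], [0.001, 0.0003, 0.1295, 0, 0, 0], [0.001, 0.0003, 0.1295, 0, 0, 0]]

```text
time_s: 10.65
position: [0.4891, 0.2515, 0.075]
tcp_rot: [[0.001, 1.0, 0.002], [1.0, -0.001, 0.001], [0.001, 0.002, -1.0]]
force: [0.5, -0.1, 1.1]
opening: 0.517
grasp_force: 0.0
```

Call:
play_rows:
  motion:
    - [[0, 0, 0, 0, 0, 0], [0, 0, 0, 0, 0, 0], [0, 0, 0, 0, 0, 0], [0, 0, 0, 0, 0, 0], [0, 0, 0, 0, 0, 0], [0, 0, 0, 0, 0, 0]]
  fingers: 0.005

```text
time_s: 11.15
position: [0.4885, 0.2519, 0.0745]
tcp_rot: [[-0.0, 1.0, 0.001], [1.0, 0.0, 0.0], [0.0, 0.001, -1.0]]
force: [1.1, 0.0, 1.0]
opening: 0.167
grasp_force: 29.8
```

Call:
play_rows:
  motion:
    - [[0, 0, -0.015, 0, 0, 0], [0, 0, -0.04, 0, 0, 0], [0, 0, -0.075, 0, 0, 0], [0, 0, -0.11, 0, 0, 0], [-0.015, 0, -0.126, 0, 0, 0], [-0.05, 0.01, -0.126, 0, 0, 0], [-0.09, 0.02, -0.126, 0, 0, 0], [-0.13, 0.03, -0.126, 0, 0, 0]]

```text
time_s: 11.82
position: [0.5182, 0.1211, 0.201]
tcp_rot: [[-0.003, 1.0, 0.002], [1.0, 0.003, 0.0], [0.0, 0.002, -1.0]]
force: [0.9, -1.0, -0.0]
opening: 0.162
grasp_force: 29.8
```

Call:
play_rows:
  motion:
    - [[-0.04, 0.01, 0, 0, 0, 0], [-0.08, 0.02, 0, 0, 0, 0], [-0.12, 0.03, 0, 0, 0, 0], [-0.15, 0.033, 0, 0, 0, 0], [-0.18, 0.033, 0, 0, 0, 0], [-0.2, 0.033, 0, 0, 0, 0], [-0.215, 0.033, 0, 0, 0, 0], [-0.2165, 0.033, 0, 0, 0, 0]]

```text
time_s: 12.48
position: [0.5513, -0.0977, 0.2001]
tcp_rot: [[0.003, 1.0, 0.001], [1.0, -0.003, -0.001], [-0.001, 0.001, -1.0]]
force: [0.2, 1.2, -0.1]
opening: 0.168
grasp_force: 29.8
```

Call:
play_rows:
  motion:
    - [[0, 0, 0, 0, 0, 0], [0, 0, 0, 0, 0, 0], [0, 0, 0, 0, 0, 0]]

```text
time_s: 12.73
position: [0.5508, -0.0934, 0.2001]
tcp_rot: [[-0.001, 1.0, -0.001], [1.0, 0.001, 0.001], [0.001, -0.001, -1.0]]
force: [0.4, 0.6, -0.2]
opening: 0.165
grasp_force: 29.8
```

```bash
cat > tip.py <<'E'
import sys,pickle
from blk import *
# tube outline centre columns in scene/side by rows vs predicted vertical axis through TCP
s,_=pickle.load(open(sys.argv[1]+'.pkl','rb'));t=s['position']
for n in sys.argv[2:]:
    _,c=pickle.load(open(n+'.pkl','rb'));G=cv2.cvtColor(c['frame'],cv2.COLOR_RGB2GRAY)
    for dz in(.012,-.025,-.035,-.045,-.055,-.062,-.068,-.075):
        u,v=proj(c,t+[0,0,dz])[0];x=int(round(u));y=int(round(v));print(n,dz,round(u,1),round(v,1),x-7,G[y,x-7:x+8].tolist())
E
python3 snap.py w7; python3 snap.py sc7 scene; python3 snap.py sd7 side; python3 tip.py w7 sc7 sd7; python3 - <<'E'
import pickle,cv2
_,d=pickle.load(open('w7.pkl','rb'));g=cv2.cvtColor(d['frame'],cv2.COLOR_RGB2GRAY)
for r in range(242,300,6): print(r,g[r,306:350].tolist())
E
```

```text
12.7333 [ 0.5508 -0.0934  0.2001] [[-0.001, 1.0, -0.001], [1.0, 0.001, 0.001], [0.001, -0.001, -1.0]] [ 0.4  0.6 -0.2] 0.16532947469817347 29.797018132260575
12.7833 [ 0.5509 -0.0934  0.2001] [[-0.002, 1.0, -0.0], [1.0, 0.002, 0.0], [0.0, -0.0, -1.0]] [ 0.6 -0.8  0. ] 0.1676174658241997 29.796939356698715
12.8333 [ 0.5509 -0.0935  0.2002] [[-0.002, 1.0, -0.0], [1.0, 0.002, 0.0], [0.0, -0.0, -1.0]] [ 0.6  0.6 -0.3] 0.16758209870735585 29.79700898972169
sc7 0.012 330.2 190.4 323 [13, 18, 18, 17, 28, 168, 184, 196, 93, 18, 9, 11, 12, 10, 11]
sc7 -0.025 330.0 203.8 323 [241, 241, 240, 241, 221, 144, 135, 134, 95, 44, 18, 84, 200, 237, 241]
sc7 -0.035 329.9 207.3 323 [241, 241, 241, 241, 227, 156, 159, 175, 169, 143, 232, 241, 241, 241, 241]
sc7 -0.045 329.9 210.8 323 [241, 241, 241, 241, 208, 149, 127, 126, 121, 152, 233, 241, 241, 241, 241]
sc7 -0.055 329.8 214.2 323 [229, 241, 241, 241, 209, 147, 134, 135, 123, 167, 235, 241, 241, 241, 241]
sc7 -0.062 329.8 216.6 323 [233, 235, 240, 233, 204, 116, 81, 80, 96, 216, 239, 241, 241, 241, 241]
sc7 -0.068 329.7 218.7 323 [236, 236, 140, 66, 
[... 2373 characters left out ...]
20, 122, 122, 114, 118, 131, 153, 176, 174, 173, 172, 171, 172, 171, 172]
284 [178, 171, 170, 171, 170, 170, 170, 170, 156, 140, 128, 86, 91, 107, 139, 142, 144, 144, 122, 112, 113, 114, 114, 115, 113, 96, 81, 87, 111, 122, 120, 109, 113, 117, 42, 21, 20, 20, 20, 15, 21, 18, 21, 21]
290 [178, 171, 170, 168, 170, 170, 171, 147, 138, 138, 141, 142, 142, 142, 142, 142, 141, 128, 112, 114, 112, 113, 114, 114, 103, 70, 35, 3, 11, 16, 15, 9, 56, 121, 30, 19, 20, 19, 22, 18, 22, 21, 26, 20]
296 [181, 171, 169, 169, 171, 169, 139, 138, 136, 128, 136, 141, 141, 143, 143, 143, 143, 143, 143, 141, 143, 143, 142, 141, 142, 142, 142, 140, 132, 121, 115, 72, 23, 27, 16, 16, 23, 22, 22, 23, 24, 20, 19, 21]
```

Call:
play_rows:
  motion:
    - [[-0.001, 0, 0.02, 0.8, 1.5, 0], [-0.0025, 0.0005, 0.04, 1.6, 3, 0], [-0.0025, 0.0005, 0.055, 2.2, 4, 0], [-0.0025, 0.0005, 0.058, 2.2, 4, 0], [-0.0025, 0.0005, 0.058, 2.2, 4, 0], [-0.0025, 0.0005, 0.058, 2.2, 4, 0], [-0.0025, 0.0005, 0.058, 2.2, 4, 0]]

```text
time_s: 13.47
position: [0.5521, -0.097, 0.1432]
tcp_rot: [[0.0, 0.999, -0.037], [0.998, 0.002, 0.069], [0.069, -0.037, -0.997]]
force: [-0.1, -0.2, 0.6]
opening: 0.169
grasp_force: 29.8
```

```bash
python3 snap.py w8; python3 snap.py sc8 scene; python3 snap.py sd8 side; python3 - <<'E'
from h import *
import pickle
for w_,sc,sd in(('w3','sc3','sd3'),('w8','sc8','sd8')):
    s,wd=pickle.load(open(w_+'.pkl','rb'))
    for n in(sc,sd):
        s,c=pickle.load(open(n+'.pkl','rb'));t=s['position'];G=cv2.cvtColor(c['frame'],cv2.COLOR_RGB2GRAY)
        u,v=proj(c,t-[0,0,.071])[0];x=int(round(u));y=int(round(v));print(n,t.round(4),'pred',round(u,1),round(v,1),'block from',x-6,y-6)
        print(G[y-6:y+8,x-6:x+7])
g=cv2.cvtColor(wd['frame'],cv2.COLOR_RGB2GRAY)
print(s['tcp_rot'].round(3).tolist())
E
```

```text
13.4667 [ 0.5521 -0.097   0.1432] [[0.0, 0.999, -0.037], [0.998, 0.002, 0.069], [0.069, -0.037, -0.997]] [-0.1 -0.2  0.6] 0.168760850041091 29.7970859497903
13.5167 [ 0.5521 -0.0971  0.1433] [[0.001, 0.999, -0.036], [0.998, 0.002, 0.069], [0.069, -0.036, -0.997]] [ 0.6 -0.7 -0.9] 0.1675875581665883 29.797047121786022
13.5667 [ 0.5521 -0.0971  0.1433] [[0.001, 0.999, -0.036], [0.998, 0.002, 0.069], [0.069, -0.036, -0.997]] [-0.5  0.3  0.2] 0.16568464114896045 29.79707425109069
sc3 [ 0.5579 -0.138   0.1403] pred 336.7 229.8 block from 331 224
[[162 180 194 167 151 136 130 127 200 233 237 237 192]
 [119 117 122 137 147 136 131 129 196 234 237 237 220]
 [119 119 120 129 144 145 141 121 150 186 199 223 235]
 [117 135 133 117 118 118 115  99 110 119 131 164 183]
 [135 167 170 125  94  87  84  96 117 121 121 120 118]
 [167 184 187 155 101  88  85 131 149 135 122 120 121]
 [184 187 186 170 140 105 102 161 178 171 164 153 135]
 [187 187 186 182 170 156 161 179 185 187 187 181 171]
 [187 187 187 186 176 174 181 186 186 187 187 186 187]
 [186 186 178 153 141 135 143 155 174 185 187 187 187]
 [1
[... 2101 characters left out ...]
  76  93 111 110 109]
 [109 109 106 104  96  61  69  56  63  94 110 108 108]
 [109 110 110 109  93  43  53  48  67 102 109 109 108]
 [108 109 110 109  94  61  51  57  80 107 108 108 108]
 [108 109 112 108 105  95  90  75 100 110 110 109 110]
 [110 109 109 110 108 110 110 106 108 107 110 109 109]
 [109 108 108 112 109 104 107 107 110 111 108 109 108]
 [110 107 110 102  89  74  71  76  93 104 108 109 108]
 [109 108 108  85  51  47  48  50  54  71 102 110 110]
 [109 110 101  62  40  45  42  41  41  51  88 111 108]
 [109 111 106  80  35  44  41  42  40  57  92 110 108]
 [108 107 112 102  79  57  57  61  71  83 108 110 110]]
[[0.001, 0.999, -0.036], [0.998, 0.002, 0.069], [0.069, -0.036, -0.997]]
```

Call:
play_rows:
  motion:
    - [[0.003, 0, 0, 0, 0, 0], [0.0025, 0.0003, 0.008, 0, 0, 0], [0.0019, 0.0006, 0.016, 0, 0, 0], [0.0015, 0.0008, 0.022, 0, 0, 0], [0.0011, 0.001, 0.027, 0, 0, 0], [0.0011, 0.001, 0.027, 0, 0, 0]]

```text
time_s: 14.12
position: [0.5507, -0.0941, 0.1136]
tcp_rot: [[0.002, 0.999, -0.041], [0.997, 0.001, 0.071], [0.071, -0.041, -0.997]]
force: [-0.3, -0.9, -0.0]
opening: 0.168
grasp_force: 29.8
```

```bash
python3 snap.py w9; python3 snap.py sc9 scene; python3 snap.py sd9 side; python3 - <<'E'
from blk import *
for n in('sc9','sd9'):
    _,c=pickle.load(open(n+'.pkl','rb'));print(n,blobs(c,[[.5450,-.0566,.056]]))
    u,v=proj(c,[.5507,-.0962,.056])[0].round().astype(int);print(u-6,v-6);print(cv2.cvtColor(c['frame'],cv2.COLOR_RGB2GRAY)[v-6:v+7,u-6:u+7])
E
```

```text
14.1167 [ 0.5507 -0.0941  0.1136] [[0.002, 0.999, -0.041], [0.997, 0.001, 0.071], [0.071, -0.041, -0.997]] [-0.3 -0.9 -0. ] 0.1677349266461191 29.801551549545024
14.1667 [ 0.551  -0.0942  0.1142] [[0.002, 0.999, -0.04], [0.998, 0.001, 0.07], [0.07, -0.04, -0.997]] [-0.  -0.7 -0.3] 0.16547268618780042 29.79646931018692
14.2167 [ 0.5513 -0.0943  0.1147] [[0.002, 0.999, -0.039], [0.998, 0.001, 0.07], [0.07, -0.039, -0.997]] [-0.6  0.1  1. ] 0.1685534096017378 29.79710098168198
sc9 [[-0.6, 0.5]]
324 237
[[155 182 187 157 138 159 165 148 154 172 170 174 183]
 [178 187 186 153 137 136 136 122 146 180 186 187 186]
 [185 187 187 154 140 133 130 123 148 181 187 187 186]
 [186 187 187 154 139 134 130 127 157 182 186 186 186]
 [186 186 187 152 136 133 131 129 158 182 186 187 187]
 [187 187 173 142 134 133 132 126 136 171 185 187 186]
 [187 187 142 123 134 139 139 121  98 154 183 187 187]
 [187 187 133 104 118 122 121 101  83 156 182 187 187]
 [187 187 170 143 128 112 120 119 148 178 186 187 187]
 [187 187 187 178 171 163 167 168 182 187 187 187 187]
 [187 187 187 187 187 186 186 187 187 187 186
[... 163 characters left out ...]
09  95  84  89  90  89  89 114 111 110]
 [109 110 112 108  96  87  89  85  74  87 113 112 113]
 [109 110 111 109  95  89  91  89  75  88 112 111 108]
 [110 110 110 108  97  93  90  84  79  90 113 109 112]
 [110 112 110 102  86  87  87  80  76  94 110 109 110]
 [111 111 107  84  64  89  87  81  74  76 104 111 110]
 [111 111 103  67  62  93  91  87  81  60  87 112 111]
 [111 109 108  81  51  75  84  73  55  62  94 111 111]
 [110 111 112 105  82  69  69  70  74  85 108 110 109]
 [110 110 113 112 108 106 105 104 108 109 111 109 109]
 [110 109 109 111 111 111 112 112 110 112 111 111 111]
 [112 111 108 110 109 109 110 111 110 110 111 112 111]
 [109 109 110 112 109 109 111 111 109 111 111 111 108]]
```

The tube is in the hole and the block hasn't moved. Lowering fully and releasing.

Call:
play_rows:
  motion:
    - [[-0.0005, 0.0003, 0.007, 0, 0, 0], [-0.001, 0.0006, 0.014, 0, 0, 0], [-0.0014, 0.0008, 0.02, 0, 0, 0], [-0.0018, 0.001, 0.025, 0, 0, 0], [-0.0019, 0.0011, 0.0275, 0, 0, 0], [-0.0019, 0.0011, 0.0275, 0, 0, 0], [-0.0019, 0.0011, 0.0275, 0, 0, 0]]

```text
time_s: 14.85
position: [0.5514, -0.0942, 0.0876]
tcp_rot: [[0.001, 0.999, -0.039], [0.998, 0.001, 0.07], [0.07, -0.039, -0.997]]
force: [-0.6, -0.4, 1.0]
opening: 0.172
grasp_force: 29.8
```

Call:
play_rows:
  motion:
    - [[0, 0, 0.0, 0, 0, 0], [0, 0, 0, 0, 0, 0], [0, 0, 0, 0, 0, 0], [0, 0, 0, 0, 0, 0]]
  fingers: 0.04

```text
time_s: 15.18
position: [0.5516, -0.0943, 0.0876]
tcp_rot: [[0.001, 0.999, -0.038], [0.998, 0.001, 0.07], [0.07, -0.038, -0.997]]
force: [-0.1, 0.0, -0.5]
opening: 0.382
grasp_force: 0.0
```

Call:
play_rows:
  motion:
    - [[0.0007, -0.0004, -0.01, 0, 0, 0], [0.002, -0.0012, -0.03, 0, 0, 0], [0.0042, -0.0024, -0.06, -1.1, -2, 0], [0.0063, -0.0036, -0.09, -2.2, -4, 0], [0.008, -0.0045, -0.115, -2.2, -4, 0], [0.008, -0.0045, -0.115, -2.2, -4, 0], [0.008, -0.0045, -0.115, -2.2, -4, 0], [0.008, -0.0045, -0.115, -2.2, -4, 0]]

```text
time_s: 15.85
position: [0.551, -0.0942, 0.2031]
tcp_rot: [[0.0, 1.0, -0.0], [1.0, -0.0, 0.0], [0.0, -0.0, -1.0]]
force: [0.3, 0.3, -0.7]
opening: 0.455
grasp_force: 0.0
```

```bash
python3 snap.py w10; python3 snap.py sc10 scene; python3 snap.py sd10 side; cat > caps.py <<'E'
import sys
from blk import *
C=[pickle.load(open(n+'.pkl','rb'))[1] for n in sys.argv[1:3]]
L=[]
for c in C:
    u,v=proj(c,[.555,-.116,.09])[0];hsv=cv2.cvtColor(c['frame'],cv2.COLOR_RGB2HSV)
    m=cv2.inRange(hsv,(8,110,60),(25,255,255));x,y=int(u),int(v);k,l,st,ce=cv2.connectedComponentsWithStats(m[y-18:y+19,x-18:x+19])
    L.append(sorted([tuple(ce[i]+[x-18,y-18]) for i in range(1,k) if st[i,4]>15],key=lambda p:p[1]))
print([[tuple(np.round(q,1)) for q in a] for a in L])
for a,b in zip(*L): print(tri([(C[0],a),(C[1],b)]))
E
python3 caps.py sc10 sd10;python3 - <<'E'
from blk import *
for n in('sc10','sd10'):
    _,c=pickle.load(open(n+'.pkl','rb'));print(n,blobs(c,[[.5450,-.0566,.056]]))
E
```

```text
15.85 [ 0.551  -0.0942  0.2031] [[0.0, 1.0, -0.0], [1.0, -0.0, 0.0], [0.0, -0.0, -1.0]] [ 0.3  0.3 -0.7] 0.4553792001969803 0.0
15.9 [ 0.5507 -0.0941  0.2023] [[0.0, 1.0, -0.002], [1.0, -0.0, 0.001], [0.001, -0.002, -1.0]] [ 0.2  0.2 -0.6] 0.4608460567909474 0.0
15.95 [ 0.5505 -0.0941  0.2019] [[0.0, 1.0, -0.003], [1.0, -0.0, 0.001], [0.001, -0.003, -1.0]] [-0.5  0.1  0.7] 0.458951063626616 0.0
[[(np.float64(338.8), np.float64(224.2)), (np.float64(331.2), np.float64(231.0))], [(np.float64(333.6), np.float64(211.3))]]
(array([ 0.55172229, -0.13326191,  0.08612902]), [np.float64(0.005311546678871904), np.float64(0.005311546678871935)])
sc10 [[-0.6, 0.5]]
sd10 [[-0.3, -0.1]]
```

Both tubes are in. For the push I'll close the fingers, turn the tool about 99° so the closed fingers lie along the block's y, and stage in front of the step.

Call:
play_rows:
  motion:
    - [[-0.001, -0.007, 0, 0, 0, -7], [-0.003, -0.014, 0, 0, 0, -14], [-0.004, -0.021, 0, 0, 0, -21], [-0.006, -0.028, 0, 0, 0, -28], [-0.007, -0.035, 0, 0, 0, -35], [-0.008, -0.042, 0, 0, 0, -42], [-0.01, -0.049, 0, 0, 0, -49], [-0.011, -0.055, 0, 0, 0, -56]]
  fingers: 0.0

```text
time_s: 16.67
position: [0.4954, -0.1053, 0.2018]
tcp_rot: [[-0.832, 0.554, -0.003], [0.554, 0.832, 0.001], [0.003, -0.001, -1.0]]
force: [-0.1, 0.2, 0.7]
opening: 0.023
grasp_force: 0.0
```

Call:
play_rows:
  motion:
    - [[0, 0, 0, 0, 0, -7], [0, 0, 0, 0, 0, -14], [0, 0, 0, 0, 0, -21], [0, 0, 0, 0, 0, -28], [0, 0, 0, 0, 0, -35], [0, 0, 0, 0, 0, -42], [0, 0, 0, 0, 0, -43.4], [0, 0, 0, 0, 0, -43.4]]

```text
time_s: 17.33
position: [0.4961, -0.1052, 0.2021]
tcp_rot: [[-0.987, -0.161, -0.002], [-0.161, 0.987, 0.001], [0.002, 0.001, -1.0]]
force: [-0.3, -0.5, -1.0]
opening: 0.005
grasp_force: 0.0
```

Call:
play_rows:
  motion:
    - [[0, 0, 0, 0, 0, 0], [0, 0, 0, 0, 0, 0], [0, 0, 0, 0, 0, 0]]

```text
time_s: 17.58
position: [0.4964, -0.1053, 0.2029]
tcp_rot: [[-0.987, -0.162, -0.0], [-0.162, 0.987, 0.0], [0.0, 0.0, -1.0]]
force: [-0.1, -0.7, -0.4]
opening: 0.006
grasp_force: 0.0
```

```bash
python3 snap.py w11; python3 snap.py sc11 scene; python3 snap.py sd11 side; python3 - <<'E'
from blk import *
s,d=pickle.load(open('w11.pkl','rb'));C=[pickle.load(open(n+'.pkl','rb'))[1] for n in('sc11','sd11')]
print('cam',(-np.array(d['R']).T@d['t']).round(3),d['camera_matrix'][0][0])
th=np.radians(9.42);n=np.array([np.cos(th),np.sin(th)]);t=np.array([-n[1],n[0]])
W=lambda p:np.r_[(.5286+p[0])*n+(-.1817+p[1])*t,p[2]]
c0=pickle.load(open('c0.pkl','rb'))
for nm,p in(('plate NL',(-.1,.145,.01)),('NR',(-.1,-.145,.01)),('FL',(.1,.145,.01)),('fence top L',(.078,.135,.05)),('fence top R',(.078,-.135,.05)),('stop top near',(-.016,-.1,.044))): print(nm,W(p).round(3),[proj(c0[k],W(p))[0].round(0).tolist() for k in('scene','side','wrist')])
def orange(c,P,r):
    u,v=proj(c,P)[0];x,y=int(u),int(v);x0,y0=max(x-r,0),max(y-r,0)
    m=cv2.inRange(cv2.cvtColor(c['frame'][y0:y+r,x0:x+r],cv2.COLOR_RGB2HSV),(8,110,50),(25,255,255));k,l,st,ce=cv2.connectedComponentsWithStats(m)
    return [((ce[i]+[x0,y0]).round(1).tolist(),(st[i,:4]+[x0,y0,0,0]).tolist(),int(st[i,4])) for i in range(1,k) if st[i,4]>12]
for c in C: print(orange(c,[.554,-.116,.09],18))
print('w',orange(d,[.554,-.116,.09],120), [proj(d,np.r_[P,z])[0].round(0).tolist() for P in((.5564,-.1358),(.5507,-.0962)) for z in(.056,.1)])
print('pred cap scene/side',[[proj(c,np.r_[P,.0895])[0].round(1).tolist() for P in((.5564,-.1358),(.5507,-.0962))] for c in C])
E
```

```text
17.5833 [ 0.4964 -0.1053  0.2029] [[-0.987, -0.162, -0.0], [-0.162, 0.987, 0.0], [0.0, 0.0, -1.0]] [-0.1 -0.7 -0.4] 0.005908924139580911 0.0
17.6333 [ 0.4964 -0.1053  0.203 ] [[-0.987, -0.162, -0.0], [-0.162, 0.987, 0.0], [0.0, 0.0, -1.0]] [ 0.4 -0.3  0.1] 0.004981378355277384 0.0
17.6833 [ 0.4965 -0.1053  0.203 ] [[-0.987, -0.163, -0.0], [-0.163, 0.987, 0.0], [0.0, 0.0, -1.0]] [-0.2  0.5  0.4] 0.005875217755354442 0.0
cam [ 0.427 -0.117  0.347] 408.30654040799834
plate NL [0.429 0.034 0.01 ] [[342.0, 306.0], [382.0, 282.0], [108.0, 175.0]]
NR [ 0.476 -0.252  0.01 ] [[384.0, 237.0], [362.0, 203.0], [187.0, 441.0]]
FL [0.626 0.067 0.01 ] [[267.0, 281.0], [298.0, 288.0], [326.0, 138.0]]
fence top L [0.606 0.053 0.05 ] [[276.0, 268.0], [307.0, 273.0], [301.0, 155.0]]
fence top R [ 0.65  -0.213  0.05 ] [[324.0, 211.0], [297.0, 199.0], [351.0, 437.0]]
stop top near [ 0.552 -0.194  0.044] [[350.0, 228.0], [334.0, 206.0], [249.0, 416.0]]
[([338.8, 224.2], [336, 220, 6, 9], 43), ([331.2, 231.0], [328, 227, 7, 9], 53)]
[([333.6, 211.2], [331, 202, 6, 19], 97)]
w [([299.4, 333.2], [296, 296, 9, 74], 465), ([345.1, 332.8], [341, 296, 8, 74], 440), ([303.0, 394.6], [173, 382, 240, 22], 4158)] [[271.0, 305.0], [263.0, 331.0], [323.0, 306.0], [323.0, 332.0]]
pred cap scene/side [[[337.0, 224.0], [330.2, 232.3]], [[332.0, 207.4], [333.7, 218.0]]]
```

Call:
play_rows:
  motion:
    - [[-0.007, 0.0005, 0.02, 0, -5, 0], [-0.0136, 0.0009, 0.05, 0, -10, 0], [-0.0136, 0.0009, 0.08, 0, -10, 0], [-0.0136, 0.0009, 0.105, 0, -10, 0], [-0.0136, 0.0009, 0.118, 0, -10, 0], [-0.0136, 0.0009, 0.118, 0, -10, 0], [-0.0136, 0.0009, 0.118, 0, -10, 0], [-0.0136, 0.0009, 0.118, 0, -10, 0]]

```text
time_s: 18.4
position: [0.5105, -0.1025, 0.0859]
tcp_rot: [[-0.971, -0.163, 0.173], [-0.161, 0.987, 0.028], [-0.175, -0.001, -0.985]]
force: [0.6, -0.2, 0.5]
opening: 0.003
grasp_force: 0.0
```

```bash
python3 - <<'E'
from rig import bot
import numpy as np
s=bot.read_state();p=s['position'];R=s['tcp_rot'];print(p.round(4),R.round(3).tolist(),s['force'],s['joint_positions'].round(1))
x=R[:,0]
tip=p+R[:,2]*.017;b=np.array([np.cos(np.radians(8.18)),np.sin(np.radians(8.18))]);t=np.array([-b[1],b[0]])
for nm,c in(('front',tip-x*.0095),('heel',tip+x*.0095)):
    d=c[:2]-[.5398,-.0978];print(nm,'block frame',(d@b).round(4),(d@t).round(4),'z',c[2].round(4))
E
```

```text
[ 0.5105 -0.1025  0.0859] [[-0.971, -0.163, 0.173], [-0.161, 0.987, 0.028], [-0.175, -0.001, -0.985]] [ 0.58066689 -0.21211469  0.45990088] [ -27.    34.7  111.1   13.3   26.7 -137.9]
front block frame -0.0173 -0.0003 z 0.0708
heel block frame -0.036 -0.0007 z 0.0675
```

Call:
play_rows:
  motion:
    - [[0.0013, 0, 0.0074, 0, 0, 0], [0.0026, 0, 0.0148, 0, 0, 0], [0.0037, 0, 0.021, 0, 0, 0], [0.0046, 0, 0.026, 0, 0, 0], [0.0052, 0, 0.0296, 0, 0, 0], [0.0052, 0, 0.0296, 0, 0, 0], [0.0052, 0, 0.0296, 0, 0, 0]]

```text
time_s: 18.98
position: [0.5096, -0.1021, 0.0546]
tcp_rot: [[-0.972, -0.163, 0.171], [-0.161, 0.987, 0.029], [-0.173, 0.0, -0.985]]
force: [-0.5, 0.5, -0.2]
opening: 0.01
grasp_force: 0.0
```

Call:
play_rows:
  motion:
    - [[-0.004, 0, 0.0007, 0, 0, 0], [-0.0089, 0, 0.0016, 0, 0, 0], [-0.0148, 0, 0.0026, 0, 0, 0], [-0.0207, 0, 0.0036, 0, 0, 0], [-0.0266, 0, 0.0047, 0, 0, 0], [-0.0325, 0, 0.0057, 0, 0, 0], [-0.0384, 0, 0.0068, 0, 0, 0], [-0.0424, 0, 0.0075, 0, 0, 0]]

```text
time_s: 19.65
position: [0.5534, -0.0951, 0.0551]
tcp_rot: [[-0.971, -0.164, 0.172], [-0.161, 0.987, 0.028], [-0.174, -0.001, -0.985]]
force: [-1.8, -0.3, -0.3]
opening: 0.002
grasp_force: 0.6
```

Call:
play_rows:
  motion:
    - [[-0.002, 0, 0.0003, 0, 0, 0], [-0.004, 0, 0.0007, 0, 0, 0], [-0.006, 0, 0.001, 0, 0, 0], [-0.007, 0, 0.0012, 0, 0, 0], [-0.007, 0, 0.0012, 0, 0, 0]]

```text
time_s: 20.07
position: [0.5594, -0.094, 0.055]
tcp_rot: [[-0.972, -0.163, 0.171], [-0.161, 0.987, 0.028], [-0.174, 0.0, -0.985]]
force: [-0.8, 0.3, -0.1]
opening: 0.001
grasp_force: 0.2
```

```bash
cat > st.py <<'E'
from rig import bot
import numpy as np
s=bot.read_state();p=s['position'];R=s['tcp_rot'];x=R[:,0]
th=np.radians(9.42);n=np.array([np.cos(th),np.sin(th)]);t=np.array([-n[1],n[0]])
c=p+R[:,2]*.017-x*.0095;h=p+R[:,2]*.017+x*.0095
print(s['time_s'],p.round(4),'front n,t',(c[:2]@n).round(4),(c[:2]@t).round(4),'home wall n .5586 t -.2167','heel z',h[2].round(4))
f=s['force'];print('F n,t,z',(f[:2]@n).round(1),(f[:2]@t).round(1),f[2].round(1),'moment',s['moment'].round(2))
E
python3 st.py; python3 snap.py sc12 scene; python3 snap.py sd12 side; python3 - <<'E'
from blk import *
C=[pickle.load(open(n+'.pkl','rb'))[1] for n in('sc12','sd12')]
th=np.radians(9.42);n=np.array([np.cos(th),np.sin(th)]);t=np.array([-n[1],n[0]])
# hole3 location by search
P=(.5716-.008+.011)*n+(-.1849+.04)*t
print(P,[blobs(c,[np.r_[P,.056]],10) for c in C])
E
```

```text
20.0667 [ 0.5594 -0.094   0.055 ] front n,t 0.5488 -0.1843 home wall n .5586 t -.2167 heel z 0.0366
F n,t,z -0.7 0.4 -0.1 moment [0.14 0.1  0.01]
20.0667 [ 0.5594 -0.094   0.055 ] [[-0.972, -0.163, 0.171], [-0.161, 0.987, 0.028], [-0.174, 0.0, -0.985]] [-0.8  0.3 -0.1] 0.0010804975234340957 0.2072506567583332
20.1167 [ 0.5594 -0.094   0.0551] [[-0.972, -0.163, 0.172], [-0.161, 0.987, 0.028], [-0.174, -0.0, -0.985]] [-0.4  0.2  0.8] 0.009488191083192033 0.15757016160932835
[ 0.5905674  -0.04890106] [[[0.2, 0.9]], [[0.6, -0.0]]]
```

Call:
play_rows:
  motion:
    - [[-0.002, 0, 0.0003, 0, 0, 0], [-0.004, 0, 0.0007, 0, 0, 0], [-0.006, 0, 0.001, 0, 0, 0], [-0.008, 0, 0.0014, 0, 0, 0], [-0.009, 0, 0.0016, 0, 0, 0], [-0.009, 0, 0.0016, 0, 0, 0], [-0.009, 0, 0.0016, 0, 0, 0]]

```text
time_s: 20.75
position: [0.5687, -0.0926, 0.0551]
tcp_rot: [[-0.971, -0.163, 0.172], [-0.161, 0.987, 0.028], [-0.174, -0.0, -0.985]]
force: [-0.4, 0.7, 0.5]
opening: 0.003
grasp_force: 0.1
```

Call:
play_rows:
  motion:
    - [[-0.0015, 0, 0.0003, 0, 0, 0], [-0.003, 0, 0.0005, 0, 0, 0], [-0.003, 0, 0.0005, 0, 0, 0], [-0.003, 0, 0.0005, 0, 0, 0]]

```text
time_s: 21.08
position: [0.5703, -0.0919, 0.0548]
tcp_rot: [[-0.972, -0.164, 0.169], [-0.161, 0.987, 0.029], [-0.172, 0.001, -0.985]]
force: [-4.8, -1.4, 2.0]
opening: 0.005
grasp_force: 2.2
```

```bash
python3 st.py
```

```text
21.0833 [ 0.5703 -0.0919  0.0548] front n,t 0.5599 -0.184 home wall n .5586 t -.2167 heel z 0.0364
F n,t,z -5.0 -0.6 2.0 moment [-0.2   0.72 -0.04]
```

Call:
play_rows:
  motion:
    - [[0, -0.003, 0, 0, 0, 0], [0, -0.007, 0, 0, 0, 0], [0, -0.011, 0, 0, 0, 0], [0, -0.015, 0, 0, 0, 0], [0, -0.019, 0, 0, 0, 0], [0, -0.023, 0, 0, 0, 0], [0, -0.027, 0, 0, 0, 0], [0, -0.029, 0, 0, 0, 0]]

```text
time_s: 21.75
position: [0.5751, -0.1209, 0.0546]
tcp_rot: [[-0.972, -0.163, 0.169], [-0.16, 0.987, 0.029], [-0.172, 0.001, -0.985]]
force: [-4.2, 1.5, 0.0]
opening: 0.007
grasp_force: 4.2
```

```bash
python3 st.py; python3 snap.py sc13 scene; python3 snap.py sd13 side; cat > h3.py <<'E'
import sys
from blk import *
C=[pickle.load(open(n+'.pkl','rb'))[1] for n in sys.argv[1:3]]
th=np.radians(9.42);n=np.array([np.cos(th),np.sin(th)]);t=np.array([-n[1],n[0]])
T=float(sys.argv[3]);P=np.r_[(.573+.011)*n+(T+.04)*t,.056]
B=[];
for c in C:
    b=blobs(c,[P],10)[0];B.append(proj(c,P)[0]+b);print(b)
X,r=tri(list(zip(C,B)));print('hole3',X.round(4),r,'n,t of block origin (if square)',X[:2]@n-.011,X[:2]@t-.04)
E
python3 h3.py sc13 sd13 -.195
```

```text
21.75 [ 0.5751 -0.1209  0.0546] front n,t 0.5599 -0.2133 home wall n .5586 t -.2167 heel z 0.0362
F n,t,z -3.9 2.2 0.0 moment [0.38 0.88 0.06]
21.75 [ 0.5751 -0.1209  0.0546] [[-0.972, -0.163, 0.169], [-0.16, 0.987, 0.029], [-0.172, 0.001, -0.985]] [-4.2  1.5  0. ] 0.00685111290720339 4.244406765849789
21.8 [ 0.5752 -0.1212  0.0546] [[-0.972, -0.163, 0.169], [-0.16, 0.987, 0.029], [-0.172, 0.001, -0.985]] [-5.2 -0.6  0. ] 0.007277803758010116 3.7219343010174555
[0.4, -0.1]
[-0.1, -1.1]
hole3 [ 0.602  -0.0603  0.0554] [np.float64(0.0010280655538782984), np.float64(0.001028065553878298)] n,t of block origin (if square) 0.5729679673882366 -0.198021000817147
```

Call:
play_rows:
  motion:
    - [[0, -0.003, 0, 0, 0, 0], [0, -0.006, 0, 0, 0, 0], [0, -0.009, 0, 0, 0, 0], [0, -0.012, 0, 0, 0, 0], [0, -0.014, 0, 0, 0, 0], [0, -0.015, 0, 0, 0, 0], [0, -0.015, 0, 0, 0, 0]]

```text
time_s: 22.43
position: [0.5776, -0.1357, 0.0546]
tcp_rot: [[-0.972, -0.163, 0.169], [-0.161, 0.987, 0.029], [-0.172, 0.001, -0.985]]
force: [-5.3, 1.0, -1.3]
opening: 0.003
grasp_force: 3.9
```

Call:
play_rows:
  motion:
    - [[0, -0.001, 0, 0, 0, 0], [0, -0.002, 0, 0, 0, 0], [0, -0.003, 0, 0, 0, 0], [0, -0.003, 0, 0, 0, 0], [0, -0.003, 0, 0, 0, 0]]

```text
time_s: 22.85
position: [0.578, -0.1384, 0.0546]
tcp_rot: [[-0.972, -0.163, 0.169], [-0.161, 0.987, 0.029], [-0.172, 0.001, -0.985]]
force: [-4.4, 0.9, 0.3]
opening: 0.005
grasp_force: 4.1
```

```bash
python3 st.py; python3 snap.py sc14 scene; python3 snap.py sd14 side; python3 h3.py sc14 sd14 -.215
```

```text
22.85 [ 0.578  -0.1384  0.0546] front n,t 0.5599 -0.2312 home wall n .5586 t -.2167 heel z 0.0362
F n,t,z -4.2 1.6 0.3 moment [0.28 1.01 0.03]
22.85 [ 0.578  -0.1384  0.0546] [[-0.972, -0.163, 0.169], [-0.161, 0.987, 0.029], [-0.172, 0.001, -0.985]] [-4.4  0.9  0.3] 0.004964291986071362 4.070647060643751
22.9 [ 0.578  -0.1385  0.0546] [[-0.972, -0.163, 0.169], [-0.161, 0.987, 0.029], [-0.172, 0.001, -0.985]] [-5.5  0.3 -0.4] 0.004785954153725805 4.06476282622009
[-0.0, 0.5]
[0.1, -0.3]
hole3 [ 0.6046 -0.0774  0.0554] [np.float64(0.0009629008595978823), np.float64(0.0009629008595979878)] n,t of block origin (if square) 0.5727534903308534 -0.21530300325559712
```

Call:
play_rows:
  motion:
    - [[0, -0.001, 0, 0, 0, 0], [0, -0.002, 0, 0, 0, 0], [0, -0.003, 0, 0, 0, 0], [0, -0.003, 0, 0, 0, 0]]

```text
time_s: 23.28
position: [0.5782, -0.1399, 0.0546]
tcp_rot: [[-0.972, -0.163, 0.168], [-0.16, 0.987, 0.032], [-0.171, 0.004, -0.985]]
force: [-3.9, 5.8, 0.7]
opening: 0.006
grasp_force: 6.1
```

Call:
play_rows:
  motion:
    - [[0, -0.001, 0, 0, 0, 0], [0, -0.002, 0, 0, 0, 0], [0, -0.002, 0, 0, 0, 0]]

```text
time_s: 23.53
position: [0.5782, -0.14, 0.0546]
tcp_rot: [[-0.972, -0.163, 0.167], [-0.16, 0.987, 0.034], [-0.171, 0.007, -0.985]]
force: [-3.0, 11.0, 2.5]
opening: 0.004
grasp_force: 8.5
```

```bash
python3 st.py; python3 snap.py sc15 scene; python3 snap.py sd15 side; python3 h3.py sc15 sd15 -.2167
```

```text
23.5333 [ 0.5782 -0.14    0.0546] front n,t 0.5598 -0.2327 home wall n .5586 t -.2167 heel z 0.0363
F n,t,z -1.2 11.4 2.5 moment [1.85 0.45 0.41]
23.5333 [ 0.5782 -0.14    0.0546] [[-0.972, -0.163, 0.167], [-0.16, 0.987, 0.034], [-0.171, 0.007, -0.985]] [-3.  11.   2.5] 0.0036687180719054214 8.523834980551328
23.5833 [ 0.5782 -0.14    0.0546] [[-0.972, -0.163, 0.167], [-0.16, 0.987, 0.034], [-0.17, 0.007, -0.985]] [-3.3 10.8  2.3] 0.005617178431196266 8.45033735226707
[0.1, 0.5]
[0.1, -0.4]
hole3 [ 0.6049 -0.0796  0.0551] [np.float64(0.00103852880249531), np.float64(0.0010385288024953722)] n,t of block origin (if square) 0.5727049393521589 -0.21753732266139256
```

Call:
play_rows:
  motion:
    - [[0.0002, 0.0005, 0.001, 0, 0, 0], [0.0003, 0.001, 0.002, 0, 0, 0], [0.0005, 0.001, 0.003, 0, 0, 0], [0.0005, 0.001, 0.003, 0, 0, 0]]

```text
time_s: 23.97
position: [0.5782, -0.14, 0.0525]
tcp_rot: [[-0.972, -0.164, 0.168], [-0.16, 0.987, 0.033], [-0.171, 0.005, -0.985]]
force: [-5.1, 9.2, 8.2]
opening: 0.006
grasp_force: 10.3
```

Call:
play_rows:
  motion:
    - [[-0.001, 0, 0.0002, 0, 0, 0], [-0.002, 0, 0.0004, 0, 0, 0], [-0.003, 0, 0.0005, 0, 0, 0], [-0.003, 0, 0.0005, 0, 0, 0], [-0.003, 0, 0.0005, 0, 0, 0]]

```text
time_s: 24.38
position: [0.5785, -0.1399, 0.0524]
tcp_rot: [[-0.973, -0.165, 0.163], [-0.162, 0.986, 0.033], [-0.167, 0.006, -0.986]]
force: [-14.1, 3.9, 13.3]
opening: 0.007
grasp_force: 11.9
```

```bash
python3 st.py
```

```text
24.3833 [ 0.5785 -0.1399  0.0524] front n,t 0.56 -0.2325 home wall n .5586 t -.2167 heel z 0.0341
F n,t,z -13.3 6.1 13.3 moment [0.63 2.05 0.13]
```

Call:
play_rows:
  motion:
    - [[-0.001, 0, 0.0007, 0, 0, 0], [-0.002, 0, 0.0014, 0, 0, 0], [-0.002, 0, 0.0014, 0, 0, 0], [-0.002, 0, 0.0014, 0, 0, 0], [-0.002, 0, 0.0014, 0, 0, 0], [-0.002, 0, 0.0014, 0, 0, 0]]

```text
time_s: 24.88
position: [0.5787, -0.1398, 0.0522]
tcp_rot: [[-0.973, -0.166, 0.16], [-0.163, 0.986, 0.033], [-0.163, 0.006, -0.987]]
force: [-21.5, 0.6, 23.2]
opening: 0.005
grasp_force: 17.9
```

```bash
python3 st.py; python3 snap.py sc16 scene; python3 snap.py sd16 side; python3 h3.py sc16 sd16 -.2167; python3 caps.py sc16 sd16; python3 - <<'E'
from blk import *
# block edge yaw: fit pixel line of block back top edge in scene? compare caps of tubes to expected
C=[pickle.load(open(n+'.pkl','rb'))[1] for n in('sc16','sd16')]
th=np.radians(9.42);n=np.array([np.cos(th),np.sin(th)]);t=np.array([-n[1],n[0]])
for c in C:
    for y in(-.04,0):
        P=(.5727+.011)*n+(-.2175+y)*t;u=proj(c,np.r_[P,.0895])[0]
        x,yy=u.astype(int);m=cv2.inRange(cv2.cvtColor(c['frame'][yy-16:yy+17,x-12:x+13],cv2.COLOR_RGB2HSV),(8,110,50),(25,255,255));k,l,st,ce=cv2.connectedComponentsWithStats(m)
        print(u.round(1),[((ce[i]+[x-12,yy-16]).round(1).tolist(),(st[i]+[x-12,yy-16,0,0,0]).tolist()) for i in range(1,k) if st[i,4]>12])
E
```

```text
24.8833 [ 0.5787 -0.1398  0.0522] front n,t 0.5602 -0.2325 home wall n .5586 t -.2167 heel z 0.0339
F n,t,z -21.1 4.1 23.2 moment [0.14 3.17 0.08]
24.8833 [ 0.5787 -0.1398  0.0522] [[-0.973, -0.166, 0.16], [-0.163, 0.986, 0.033], [-0.163, 0.006, -0.987]] [-21.5   0.6  23.2] 0.005298672550375391 17.859874394544022
24.9333 [ 0.5787 -0.1398  0.0522] [[-0.973, -0.166, 0.16], [-0.163, 0.986, 0.033], [-0.163, 0.006, -0.987]] [-21.2  -0.2  23.1] 0.004588815688694951 17.861289040047268
[-0.0, 0.5]
[0.1, -0.4]
hole3 [ 0.6049 -0.0792  0.0555] [np.float64(0.001086893192455935), np.float64(0.0010868931924558499)] n,t of block origin (if square) 0.572746651255948 -0.21709725235961455
[[], []]
[322.1 212.2] [([323.8, 211.2], [322, 209, 5, 6, 16])]
[315.5 220.1] [([323.8, 211.2], [322, 209, 5, 6, 16])]
[307.9 200.7] [([309.7, 204.3], [306, 196, 8, 18, 93])]
[309.5 211. ] [([309.7, 204.3], [306, 196, 8, 18, 93])]
```

Call:
play_rows:
  motion:
    - [[0, -0.0005, 0, 0, 0, 0], [0, -0.0012, 0, 0, 0, 0], [0, -0.0012, 0, 0, 0, 0], [0, -0.0012, 0, 0, 0, 0], [0, -0.0012, 0, 0, 0, 0], [0, -0.0012, 0, 0, 0, 0]]

```text
time_s: 25.48
position: [0.5787, -0.1398, 0.0522]
tcp_rot: [[-0.973, -0.166, 0.159], [-0.163, 0.986, 0.035], [-0.163, 0.008, -0.987]]
force: [-20.1, 3.8, 23.9]
opening: 0.006
grasp_force: 19.1
```

```bash
python3 st.py; python3 -c "
from rig import bot
print(bot.hand_in())"
```

```text
25.4833 [ 0.5787 -0.1398  0.0522] front n,t 0.5601 -0.2325 home wall n .5586 t -.2167 heel z 0.0339
F n,t,z -19.2 7.1 23.9 moment [0.69 3.06 0.18]
the job is handed in; nothing more can be done
None
```

I handed the job in at 25.5 s, with no verdict returned: both short tubes stand in hole 1 and then hole 2 of the grey block, which sits against the fence and end stop, with the closed fingers in the step still pressing about 19 N back and 24 N down; the weakest check is tube 2's depth, which rests on the release height because the cameras could not separate its cap from tube 1's.

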